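# Clip the glaze ladle onto the enamel pot

### The job

Take the steel ladle off its white rest and hang it on the rim of the red enamel pot by the sprung hook under its grip: bowl inside the pot, tongue outside. Then press the hook right down until the tongue snaps under the rolled rim and the ladle hangs there firmly by itself. Go gently, enamel chips: do not bang the pot, lean on it or push it about, and leave the other things on the table where they are.

Things in the scene. Friction and masses are not known exactly. Their poses are not given: they have to be found in the camera images.
- ladle: Steel ladle with black grip, 0.2 kg, loose. Frame as it hangs: origin mid-underside of the hook's roof (rests on the rim's top), x outwards over the rim, y along the rim, z up. The entries below give its parts in this frame. On its rest it lies pitched 58 deg about y (z leaning to the grip's end), grip level. It may turn in the fingers, mostly if pushed. Mass centre (-6, 0, -26) mm
- ladle_grip (a point): point on the black grip's centre line, at (43.6, 0, 60.2) mm in the ladle's frame, axes as the ladle's. The grip rises outwards from (5.5, 0, 1.5) mm in the x-z plane, 57 deg above x: 27 mm of steel strip, then a straight bar 22 mm wide (y), 13 mm thick, to 127 mm along the line; this point is at 70 mm. On the rest it is 35 mm above the table
- ladle_hook (a point): middle of the top of the hook's roof, at (0, 0, 4) mm in the ladle's frame: flat steel, x -9 to 7, y -9 to 9 mm, the place to press. Below it the hook: shank strip (x -7 to -4 mm, 16 mm wide), straight down inside the pot to the bowl; and a sprung tongue outside. Set on the rim unpressed, the tongue's flare stops it about 7 mm too high; 10 to 16 N straight down snap it home
- ladle_clip (a joint): sprung tongue of the hook, hinged along y at (5.5, 0, 4) mm in the ladle's frame; rad, 0 shut, grows to 0.8 as its lower end swings outwards; 0.2 N m/rad, 0.04 N m at 0. Strip 16 mm wide, kinked in to 3.6 mm from the shank at z -6.5 mm (under the rolled rim when home, then about 0.1 rad), flaring out to its tip. Passing the rim opens it to about 0.25 rad
- clip_tip (a point): lower end of the tongue's flare, at (8.5, 0, -23) mm in the ladle's frame when shut, 3.6 mm thick; the mouth there, between tongue and shank, is 10.7 mm wide
- ladle_bowl (a point): centre of the underside of the ladle's bowl, at (-40, 0, -96) mm in the ladle's frame: upright cup, outer radius 34 mm, 30 mm high (rim at z -66 mm)
- pot: Round red enamel pot, white inside, empty, loose, 1.2 kg, on the cork mat; origin centre of underside, z up. Wall 3 mm, mid radius 97 mm; dark rolled rim 6 mm thick (radius 94 to 100), top 125 mm above the origin; inside floor 6 mm up. Dark loop handles at its +y and -y, 88 mm up, 80 mm long along x, out to 135 mm from the axis; the rest of the rim is free
- pot_rim (a point): centre of the pot's mouth, at the height of the top of the rim (125 mm above the pot's origin); axes as the pot's
- trivet: round cork mat under the pot, radius 92 mm, 8 mm thick, fixed; origin at the centre of its underside
- ladle_rest: white stoneware ladle rest, fixed; origin centre of the underside of its round dish (radius 54, lip 12, floor 4 mm high). A spine leads along +x to a saddle at x 134 to 148 mm, 36 mm wide, 28.5 mm high, with 8 mm cheeks beside the ladle's grip. The ladle's bowl lies in the dish, its grip on the saddle, free end towards +x
- cookie_tray: wooden tray of gingerbread, 200 x 200 mm, up to 25 mm high, fixed; origin at the centre of its underside
- icing_teal: turquoise icing bottle, radius 21, height 142 mm, loose; origin at the centre of its underside
- icing_white: white icing bottle with red nozzle, radius 21, height 142 mm, loose; origin at the centre of its underside
- sprinkle_jar: pink sprinkle jar with red cap, radius 33, height 88 mm, loose; origin at the centre of its underside
- mug: blue mug, radius 40, height 92 mm, handle at its +y out to 77 mm, loose; origin at the centre of its underside
- spatula: wooden spatula lying flat, 260 mm long along its x, 9 mm high, loose; origin on its underside
- cutter: round steel cookie cutter, radius 31, height 22 mm, loose; origin at the centre of its underside
- cookie_single: single round gingerbread, radius 34, 10 mm thick, loose; origin at the centre of its underside

How it is judged:
At the end, for the whole second after the job is handed in: Ladle at rest, its hook home on the rim: roof 121-128.5 mm above the pot's underside, 91-104 mm from its axis; tongue outside (tip >100 mm) and shut under the rim (<0.17 rad); bowl inside (<80 mm), bottom 12-60 mm up; within 0.2 rad of upright; pot upright (horizontal distance between ladle and pot between 0.091 and 0.104 m and z of ladle in the frame of pot between 0.121 and 0.1285 m and horizontal distance between clip_tip and pot above 0.1 m and z of clip_tip in the frame of pot below 0.109 m and value of joint ladle_clip below 0.17 rad and horizontal distance between ladle_bowl and pot below 0.08 m and z of ladle_bowl in the frame of pot between 0.012 and 0.06 m and angle between ladle's own z axis and vertical below 0.2 rad and angle between pot's own z axis and vertical below 0.05 rad and linear speed of ladle below 0.02 m/s and angular speed of ladle below 0.2 rad/s); the robot touches nothing.
It fails at once if the ladle is banged or forced against the enamel pot (contact forces between them adding up to more than 55 N) (contact force between ladle and pot above 55 N).
It fails at once if the gripper or arm presses on the pot with more than 12 N (contact force between any of the fingers, the arm and pot above 12 N).
It fails at once if the pot is pushed more than 25 mm or tipped (distance of pot from where it was at the start of the episode above 0.025 m or angle between pot's own z axis and vertical above 0.15 rad).
It fails at once if one of the other loose things on the table is moved by more than 30 mm (distance of any of icing_teal, icing_white, sprinkle_jar, mug, spatula, cutter, cookie_single from where it was at the start of the episode above 0.03 m).
It also fails if it takes over 48 s, if anything falls off the work surface, if the arm or the gripper's body presses on something with over 40 N, if the wrist force passes 120 N, or if a joint passes its speed limit or range.

### The arm

A 6-joint arm with a two-finger parallel gripper is mounted at the origin on the work surface. World frame = base frame: x ahead of the robot, y to its left, z up, the work surface at z = 0. Lengths are in m, angles in rad, forces in N, time in s.
With the tool pointing down it reaches from about 0.375 to 0.9 m from the base axis. Payload 3.1 kg.
Tool frame: the origin (TCP) lies midway between the tips of the shut fingers; the grasp point (between the pads) lies 19 mm behind it (grip_depth is the distance from the TCP to the grasp point, in m); y points along the fingers, z is the direction in which the jaws open and shut, and the axes are right-handed (so a half turn about y gives the same grasp; the last joint's range is limited). The gripper opens to 85 mm and grips with 20 to 120 N. Pads are 22 mm wide; open, the fingers measure 114 mm over their backs; the gripper's body (76 mm by 85 mm) begins 54 mm behind the grasp point. The pads swing forward as they close: fully open they stand 13 mm farther back than shut.
Start: joints at [-0.178, 0.527, 1.433, -0, 1.181, -0.178], TCP at [0.625, 0, 0.231] pointing down, gripper open.
Joint ranges: [-3.08, 3.08], [-0.75, 2.2], [0.22, 2.44], [-1.43, 4.57], [0, 2.65], [-2.85, 2.85]. Speed limits (rad/s): [2.79, 2.79, 3.14, 3.14, 3.14, 3.14].

### API

Orientations are given as a unit quaternion [x, y, z, w].
In Python, from station import sense, snapshot, camera_model, sign_off, grip_depth gives the robot as it stands.
- The arm moves only by the tool play_rows, never from a script. Its argument "deltas" is a list of rows, each a list of 6 numbers: the shift along the tool's x, y, z in m, then the turn, a rotation vector about the tool's x, y, z in rad. A call has 1 to 12 rows; each row is the pose to reach, as a shift and turn from the pose commanded when the call began, along the tool's axes at that moment; what a row does not reach only later rows make up. A row lasts 1/10 s, in which the tool goes at most 50 mm and 8.59 degrees, less where a joint would pass 70% of its speed; a pose out of reach is approached as far as the arm can. A call with a gripper value outside its range is refused whole. "gripper" is the finger opening in m, from 0 to 0.0854, set as the call begins (left out, the last holds). The fingers move at their own pace and stop on an object; "force" is the grip in N (left out, the last holds). Time passes only in rows, so rows that repeat a pose let the fingers close. It gives the time, the measured TCP pose, the force and the opening at its end, in the units of the state.
- sense(): the state, without advancing time (a new reading comes with each control period).
- snapshot(name): name is "scene" or "side" or "wrist"; returns the picture (384x512x3 uint8, red, green, blue); there is no depth.
- camera_model(name): a dict with "fx", "fy", "cx", "cy" (pixels), "camera_from_world" (4x4, takes a point from world to camera coordinates). Camera axes: x right, y up, looking along -z (the intrinsics and any distortion apply to the point x, -y, -z); pixel columns grow to the right and rows downward; lengths in m; the calibration is good to about 2 mm. A picture is of the moment at which its call begins: read the wrist's pose just before it. camera_model takes no time and is no camera call; for the wrist camera it gives the pose at the moment of the call.
- sign_off(): hands the job in, once; it reports no verdict.
The state is a dict: "t": time; "q": joint angles; "qd": joint speeds; "tau": joint torques, N m; "tcp_pos": TCP position; "tool_rot": TCP orientation; "force": force on the tool from outside, world axes, zero at the start; "ft_torque": the same for the moment, N m; "finger_gap": opening from 0.0 (shut) to 1.0 (fully open).
Only numpy, scipy, OpenCV 4.12 (cv2) and the standard library are available. Lean on these libraries where they do the work, as an engineer would, in place of code of your own. Each camera call takes 0.05 s, during which the arm holds its last target.

## Working session

There is one attempt and no reset: what is moved stays moved. The work goes in short steps, Python scripts to look and compute and a tool call to move; the robot and the scene stay as the last step left them, time stands still between calls to the robot, and variables do not carry over. Pictures are saved under pics/ and viewed, and the job is handed in when it is done.

Besides the shell and the picture viewer there is one more tool, called after ">>>" by a JSON object that holds its "op" and its "data", one argument or row to a line. play_rows: Moves the arm, as the interface text tells. Its arguments: {"type":"object","properties":{"deltas":{"type":"array"},"gripper":{"type":"number"},"force":{"type":"number"}},"required":["deltas"]}

```bash
mkdir -p pics; ls; cat > h.py <<'E'
import numpy as np, cv2
from station import sense, snapshot, camera_model, sign_off, grip_depth
def snap(n,f):
    m=camera_model(n); im=snapshot(n); cv2.imwrite('pics/'+f,im[:,:,::-1]); return im,m
def proj(m,P):
    P=np.atleast_2d(P); T=np.array(m["camera_from_world"]); c=(T[:3,:3]@P.T).T+T[:3,3]
    x,y,z=c[:,0],-c[:,1],-c[:,2]
    return np.c_[m['fx']*x/z+m['cx'], m['fy']*y/z+m['cy']]
def ray(m,u,v):
    T=np.array(m["camera_from_world"]); R=T[:3,:3]; o=-R.T@T[:3,3]
    d=R.T@np.array([(u-m['cx'])/m['fx'],-(v-m['cy'])/m['fy'],-1.]); return o,d/np.linalg.norm(d)
def atz(m,u,v,z):
    o,d=ray(m,u,v); return o+d*(z-o[2])/d[2]
E
python3 - <<'E'
from h import *
for n in ["scene","side","wrist"]:
    im,m=snap(n,n+"0.png"); print(n,{k:(np.round(v,3).tolist() if k!='x' else v) for k,v in m.items() if not isinstance(v,str)})
print(sense(),grip_depth)
E
```

```text
pics
scene {'fx': 461.239, 'fy': 461.239, 'cx': 259.837, 'cy': 197.081, 'camera_from_world': [[-0.436, 0.9, 0.01, 0.299], [-0.68, -0.337, 0.651, 0.291], [0.59, 0.277, 0.759, -1.644], [0.0, 0.0, 0.0, 1.0]]}
side {'fx': 476.653, 'fy': 476.653, 'cx': 256.871, 'cy': 190.806, 'camera_from_world': [[0.829, -0.559, 0.008, -0.514], [0.297, 0.453, 0.841, -0.244], [-0.474, -0.695, 0.541, -1.37], [0.0, 0.0, 0.0, 1.0]]}
wrist {'fx': 304.222, 'fy': 304.222, 'cx': 256.574, 'cy': 191.107, 'camera_from_world': [[1.0, 0.001, -0.002, -0.623], [-0.001, 0.948, -0.318, 0.042], [0.002, 0.318, 0.948, -0.379], [0.0, 0.0, 0.0, 1.0]]}
{'t': 0.15, 'q': array([-1.78492682e-01,  5.28252978e-01,  1.43361282e+00,  2.40963248e-06,
        1.18142323e+00, -1.78526292e-01]), 'qd': array([ 0.00129294, -0.00255014, -0.00455014, -0.00117525, -0.00137915,
       -0.00105956]), 'tau': array([ 1.17890530e-03, -4.42742836e+01, -1.78276026e+01, -2.15643640e-04,
        5.61750654e-03, -9.84718270e-06]), 'tcp_pos': array([6.24443468e-01, 1.35115156e-04, 2.30556675e-01]), 'tool_rot': array([-0.5003494 ,  0.50048475, -0.49949854,  0.49966659]), 'force': array([-0.47185572,  0.78935127,  0.05973683]), 'ft_torque': array([-0.01556602, -0.00142542,  0.04091241]), 'finger_gap': 1.0026656873513267} 0.0187
```

View pics/scene0.png

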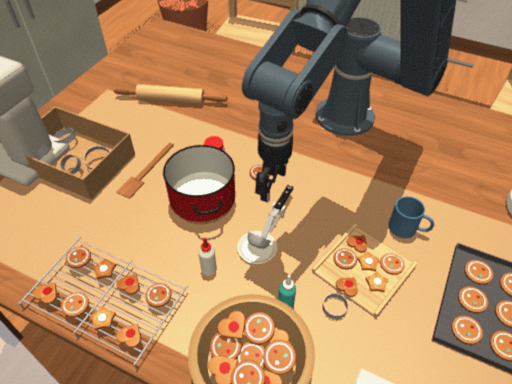

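View pics/side0.png

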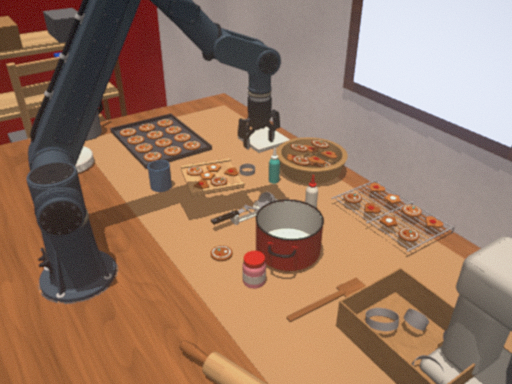

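View pics/wrist0.png

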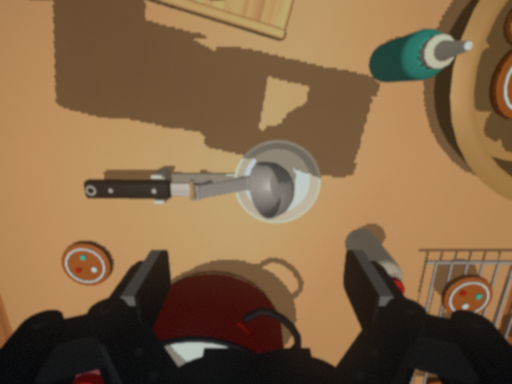

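Wrist view: rest dish at about (280,182), ladle grip from (85,190) to (170,188). The pot is at the lower edge. I'll zoom in to measure.

```bash
python3 - <<'E'
import cv2
def z(f,x,y,w,h,s,o):
    im=cv2.imread('pics/'+f)[y:y+h,x:x+w]; im=cv2.resize(im,None,fx=s,fy=s,interpolation=cv2.INTER_CUBIC)
    for i in range(0,w,20): cv2.putText(im,str(x+i),(i*s,8),0,.35,(255,255,0)); cv2.line(im,(i*s,10),(i*s,14),(255,255,0))
    for i in range(0,h,20): cv2.putText(im,str(y+i),(0,i*s+4),0,.35,(255,255,0)); 
    cv2.imwrite('pics/'+o,im)
z('scene0.png',150,130,150,140,5,'s1.png')
z('side0.png',200,180,150,110,5,'d1.png')
z('wrist0.png',70,130,260,110,3,'w1.png')
E
```

```text
(no output)
```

View pics/s1.png

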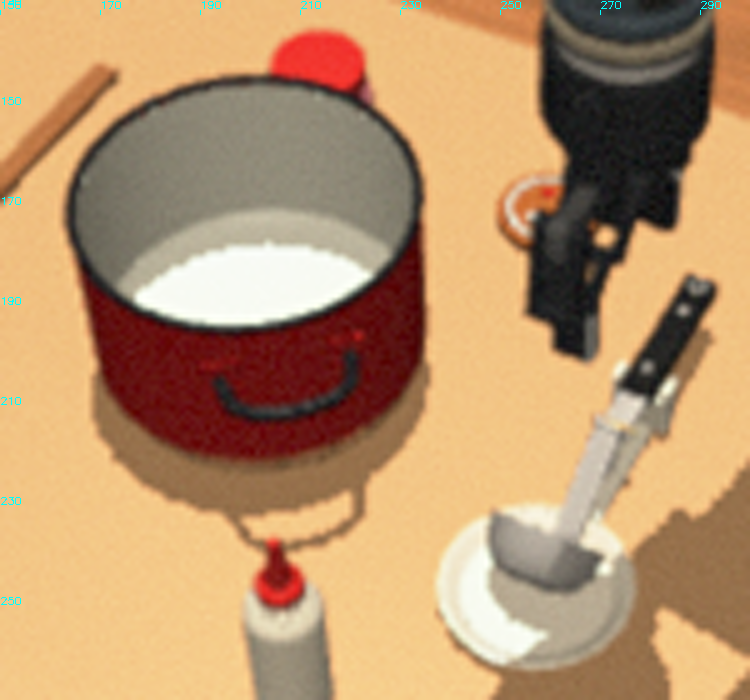

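View pics/d1.png

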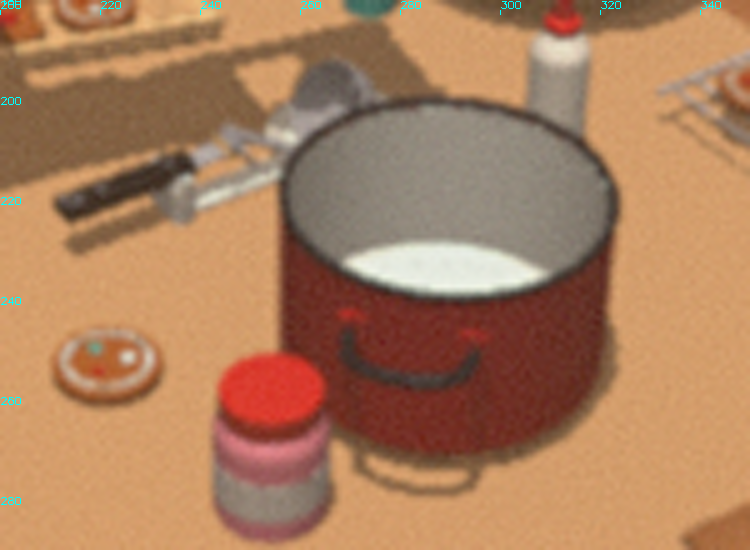

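View pics/w1.png

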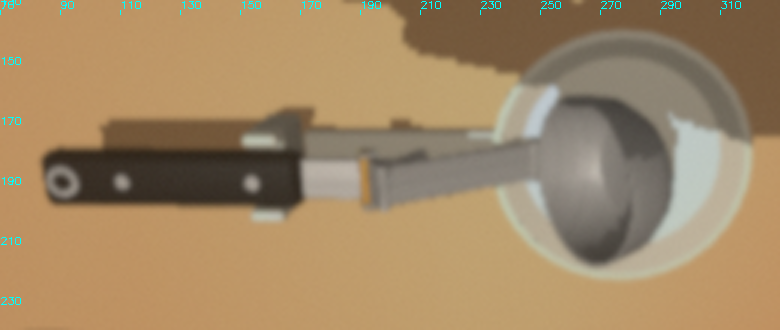

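```bash
python3 - <<'E'
from h import *
from scipy.optimize import least_squares
s=np.array([(67,210),(80,165),(120,115),(180,87),(255,75),(330,88),(385,120),(415,165),(423,210),(410,245),(370,285),(310,315),(230,330),(150,315),(95,270)])/5.+[150,130]
d=np.array([(282,185),(300,150),(340,120),(400,102),(440,97),(500,102),(560,125),(600,160),(618,205),(600,250),(560,280),(500,297),(440,298),(360,272),(300,225)])/5.+[200,180]
ms=camera_model("scene");md=camera_model("side")
def one(m,pts,c):
    P=np.array([atz(m,u,v,0.131) for u,v in pts]); return np.hypot(P[:,0]-c[0],P[:,1]-c[1])
for L in ([(ms,s)],[(md,d)],[(ms,s),(md,d)]):
    r=least_squares(lambda c:np.concatenate([one(m,p,c)-c[2] for m,p in L]),[0.6,-.2,.1]); print(r.x,np.abs(r.fun).max())
    r=least_squares(lambda c:np.concatenate([one(m,p,c)-.1 for m,p in L]),[0.6,-.2]); print(r.x,np.abs(r.fun).max())
mw=camera_model("wrist")
w=lambda x,y,z:atz(mw,70+x/3,130+y/3,z)
for n,x,y,z in [("endtop",43,177,.0415),("barstart",302,182,.0415),("cornA",43,153,.0415),("cornB",48,204,.0415),("bsA",300,152,.0415),("bsB",302,206,.0415),("dish",623,155,.008),("hole",62,182,.0415),("rivet2",252,183,.0415)]: print(n,w(x,y,z).round(4))
# hole etc in scene
S=lambda x,y,z:atz(ms,150+x/5,130+y/5,z)
print("sc end",S(703,282,.0415),"sc barstart",S(640,385,.0415),"dish",S(538,583,.010))
D=lambda x,y,z:atz(md,200+x/5,180+y/5,z)
print("sd end",D(60,208,.0415), "sd bar start",D(185,158,.0415))
# mug etc: obstacles coarse
for n,m,u,v,z in [("white base",ms,208,273,0),("jar base",md,254,283,0),("cookie",md,221,252,.01),("teal nozzle",mw,465,45,.142)]: print(n,atz(m,u,v,z).round(3))
E
```

```text
[ 0.56284215 -0.24881467  0.09784952] 0.0029176441842385104
[ 0.56291834 -0.24902269] 0.005232093380493533
[ 0.56572816 -0.25373957  0.09780861] 0.0028674154061939516
[ 0.56562758 -0.25384838] 0.005190267272495427
[ 0.56423309 -0.25125129  0.09790605] 0.005325320247675305
[ 0.56422067 -0.25140514] 0.0074772792204593624
endtop [ 0.427  -0.0272  0.0415]
barstart [ 0.5255 -0.0291  0.0415]
cornA [ 0.4288 -0.0177  0.0415]
cornB [ 0.427  -0.0381  0.0415]
bsA [ 0.5258 -0.0172  0.0415]
bsB [ 0.5246 -0.0388  0.0415]
dish [ 0.65   -0.0283  0.008 ]
hole [ 0.4339 -0.0292  0.0415]
rivet2 [ 0.5064 -0.0295  0.0415]
sc end [ 0.43271819 -0.02229851  0.0415    ] sc barstart [ 0.52105301 -0.0231824   0.0415    ] dish [ 0.64925433 -0.02493536  0.01      ]
sd end [ 0.42310076 -0.03429006  0.0415    ] sd bar start [ 0.51915831 -0.03129502  0.0415    ]
white base [ 0.776 -0.108  0.   ]
jar base [ 0.405 -0.304 -0.   ]
cookie [ 0.389 -0.147  0.01 ]
teal nozzle [0.766 0.11  0.142]
```

```bash
python3 - <<'E'
from h import *
from scipy.spatial.transform import Rotation as Ro
s=sense(); R=Ro.from_quat(s['tool_rot']).as_matrix(); print(R.round(3))
for n in ["scene","side","wrist"]:
    m=camera_model(n); T=np.array(m["camera_from_world"]); o=-T[:3,:3].T@T[:3,3]; print(n,o.round(3),"look",(-T[2,:3]).round(3))
    if n=="wrist":
        print("cam in tool", (R.T@(o-s['tcp_pos'])).round(4), (R.T@T[:3,:3].T).round(4).tolist())
ms=camera_model("scene");md=camera_model("side")
c=np.array([.564,-.2515])
S=lambda x,y,z:atz(ms,150+x/5,130+y/5,z)
D=lambda x,y,z:atz(md,200+x/5,180+y/5,z)
for n,P in [("sc a",S(218,380,.096)),("sc b",S(352,352,.096)),("sd a",D(346,330,.096)),("sd b",D(474,345,.096))]:
    v=P[:2]-c; print(n,P.round(3),np.hypot(*v),np.degrees(np.arctan2(v[1],v[0])))
E
```

```text
[[ 0.    -0.002  1.   ]
 [-1.     0.     0.   ]
 [-0.    -1.    -0.002]]
scene [1.298 0.284 1.055] look [-0.59  -0.277 -0.759]
side [-0.151 -1.129  0.951] look [ 0.474  0.695 -0.541]
wrist [0.624 0.081 0.371] look [-0.001 -0.318 -0.948]
cam in tool [-0.0809 -0.1408 -0.0005] [[-0.0006, -0.9481, -0.318], [-0.0, 0.318, -0.9481], [1.0, -0.0005, -0.0002]]
sc a [ 0.66  -0.212  0.096] 0.10424424326870844 22.464804507149758
sc b [ 0.611 -0.157  0.096] 0.10585472577006179 63.55753352960731
sd a [ 0.466 -0.288  0.096] 0.10476723446412618 -159.3285396662299
sd b [ 0.518 -0.339  0.096] 0.09842455874772298 -117.87449613486365
```

The pot centre is about (0.564, -0.251), with handles at azimuths of about 43° and 221°. I'll hang the ladle at azimuth 180°, facing the robot. First comes a precise look at the pot from above.

>>> {"op": "play_rows", "data": {
  "deltas": [
    [0.03, -0.005, -0.006, 0, 0, 0],
    [0.075, -0.01, -0.015, 0, 0, 0],
    [0.12, -0.016, -0.024, 0, 0, 0],
    [0.165, -0.022, -0.033, 0, 0, 0],
    [0.21, -0.028, -0.042, 0, 0, 0],
    [0.25, -0.034, -0.05, 0, 0, 0],
    [0.28, -0.037, -0.056, 0, 0, 0],
    [0.3, -0.04, -0.06, 0, 0, 0],
    [0.3, -0.04, -0.06, 0, 0, 0],
    [0.3, -0.04, -0.06, 0, 0, 0],
    [0.3, -0.04, -0.06, 0, 0, 0]
  ],
  "gripper": 0.05
}}

```text
t: 1.25
tcp_pos: [0.5651, -0.2982, 0.2709]
tool_rot: [-0.5, 0.5, -0.499, 0.501]
force: [-0.8, -0.3, 0.3]
finger_gap: 0.585
```

```bash
cat >> h.py <<'E'
def log():
    import json
    s=sense(); open('log.jsonl','a').write(json.dumps({k:np.array(s[k]).tolist() for k in ('t','q','tcp_pos','tool_rot','force','ft_torque','finger_gap')})+'\n'); return s
E
python3 - <<'E'
from h import *
s=log(); print(s['t'],s['q'],s['tcp_pos'],s['finger_gap'],np.abs(s['qd']).max())
im,m=snap("wrist","w2.png")
import json; json.dump({k:np.array(v).tolist() for k,v in m.items()},open('w2.json','w'))
E
```

```text
1.25 [-6.60476801e-01  5.08386503e-01  1.34924768e+00  7.05732177e-04
  1.28554358e+00 -6.62158881e-01] [ 0.56507232 -0.2981731   0.27087841] 0.5846952218532953 0.00821226749149044
```

View pics/w2.png

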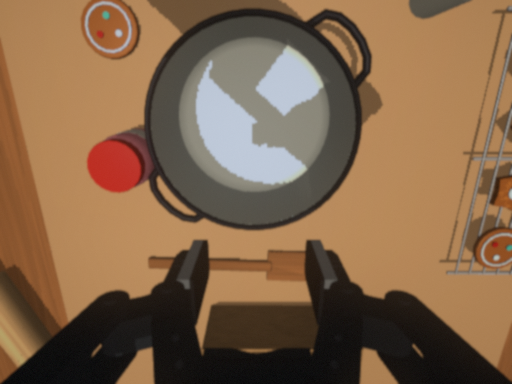

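Full rim visible, about (147–360, 10–228), with handles upper right and lower left. I'll fit it.

```bash
python3 - <<'E'
from h import *
import json
from scipy.optimize import least_squares
m=json.load(open('w2.json')); im=cv2.imread('pics/w2.png').astype(float); v=im.mean(2)
from scipy.ndimage import map_coordinates
def edge(c0,R,zr,rng,sgn):
    out=[]
    for a in np.arange(0,360,3):
        if 20<a<66 or 198<a<248: continue
        rr=np.arange(R-rng,R+rng,.0004); P=np.c_[c0[0]+rr*np.cos(np.radians(a)),c0[1]+rr*np.sin(np.radians(a)),np.full(len(rr),zr)]
        p=proj(m,P); 
        if (p[:,1]<1).any() or (p[:,1]>382).any(): continue
        I=map_coordinates(v,[p[:,1],p[:,0]],order=1); I=np.convolve(np.pad(I,2,mode='edge'),np.ones(5)/5,'valid')
        g=np.gradient(I)*sgn; k=g.argmax(); out.append((a,P[k,0],P[k,1],rr[k]))
    return np.array(out)
c=np.array([.564,-.2515])
for name,R,z,sg in [("outer",.100,.131,1),("inner",.094,.131,-1)]:
  cc=c
  for it in range(4):
    e=edge(cc,R,z,.012 if sg>0 else .005,sg)
    r=least_squares(lambda q:np.hypot(e[:,1]-q[0],e[:,2]-q[1])-q[2],[*cc,R],loss='soft_l1',f_scale=.0008); cc=r.x[:2]
  print(name,r.x,np.std(r.fun),len(e))
  r2=least_squares(lambda q:np.hypot(e[:,1]-q[0],e[:,2]-q[1])-R,[*cc],loss='soft_l1',f_scale=.0008); print(r2.x)
mm=m
for n,u,v_,z in [("jar cap",115,165,.088),("cookie",110,27,.01)]: print(n,atz(m,u,v_,z).round(3))
E
```

```text
outer [ 0.5605984  -0.25371817  0.09882955] 0.0023252571702107867 74
[ 0.56045079 -0.25285692]
inner [ 0.56089068 -0.25357169  0.09306454] 0.00017146177257624953 89
[ 0.56085921 -0.25363701]
jar cap [ 0.41  -0.296  0.088]
cookie [ 0.391 -0.148  0.01 ]
```

>>> {"op": "play_rows", "data": {
  "deltas": [
    [-0.02, 0, -0.006, 0, 0.131, 0],
    [-0.05, 0, -0.015, 0, 0.262, 0],
    [-0.08, 0, -0.025, 0, 0.393, 0],
    [-0.11, 0, -0.034, 0, 0.524, 0],
    [-0.14, 0.01, -0.043, 0, 0.655, 0],
    [-0.17, 0.02, -0.052, 0, 0.785, 0],
    [-0.2, 0.03, -0.061, 0, 0.916, 0],
    [-0.22, 0.04, -0.067, 0, 1.047, 0],
    [-0.24, 0.05, -0.073, 0, 1.178, 0],
    [-0.255, 0.06, -0.078, 0, 1.309, 0],
    [-0.265, 0.06, -0.081, 0, 1.44, 0],
    [-0.27, 0.06, -0.0826, 0, 1.571, 0]
  ]
}}

```text
t: 2.5
tcp_pos: [0.4813, -0.0274, 0.211]
tool_rot: [0.0, 0.707, -0.707, -0.001]
force: [1.0, 0.6, -0.1]
finger_gap: 0.583
```

```bash
python3 - <<'E'
from h import *
from scipy.spatial.transform import Rotation as Ro
s=log(); print(s['t'],s['q'],s['tcp_pos'],s['finger_gap'],np.abs(s['qd']).max()); print(Ro.from_quat(s['tool_rot']).as_matrix().round(3))
im,m=snap("wrist","w3.png")
import json; json.dump({k:np.array(v).tolist() for k,v in m.items()},open('w3.json','w'))
E
```

```text
2.5 [-2.89546695e-01  3.66680414e-01  1.80437816e+00  4.50422275e-04
  9.72203145e-01  1.28336942e+00] [ 0.48128664 -0.02744808  0.21100261] 0.5834567569996751 1.3806781849087475
[[-1.    -0.001 -0.002]
 [ 0.002  0.001 -1.   ]
 [ 0.001 -1.    -0.001]]
```

View pics/w3.png

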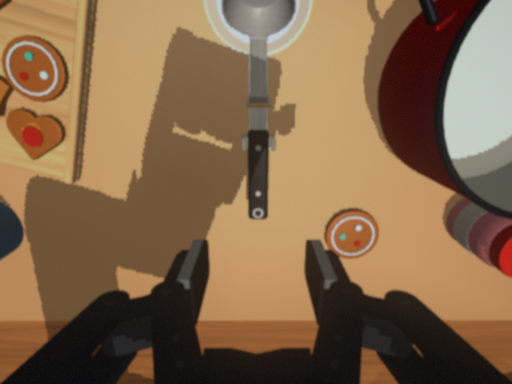

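```bash
python3 - <<'E'
from h import *
s=log(); print(s['tcp_pos'],np.abs(s['qd']).max())
im,m=snap("wrist","w4.png")
g=cv2.imread('pics/w4.png').mean(2)
for r in range(120,230,10):
    row=g[r,230:290]; k=np.where(row<75)[0]+230
    print(r,k.min() if len(k) else None,k.max() if len(k) else None, end=' | ')
col=g[100:240,262]; k=np.where(col<75)[0]+100; print(k.min(),k.max())
for u,v in [(258.5,218.5),(258.5,129),(258,212),(258,194.5),(258,149)]: print(atz(m,u,v,.0415).round(4))
for r in (140,180,210):
    k=np.where(g[r,230:290]<75)[0]+230; print(atz(m,k.min(),r,.0415).round(4),atz(m,k.max()+1,r,.0415).round(4))
E
```

```text
[ 0.48118964 -0.02716829  0.21116735] 0.28365654334848206
120 None None | 130 249 267 | 140 248 267 | 150 248 267 | 160 248 267 | 170 248 267 | 180 248 267 | 190 248 267 | 200 249 267 | 210 250 266 | 220 None None | 100 207
[ 0.4261 -0.0298  0.0415]
[ 0.5242 -0.0301  0.0415]
[ 0.4339 -0.0293  0.0415]
[ 0.4543 -0.0294  0.0415]
[ 0.5039 -0.0295  0.0415]
[ 0.5132 -0.0194  0.0415] [ 0.5131 -0.0398  0.0415]
[ 0.4707 -0.0188  0.0415] [ 0.4706 -0.04    0.0415]
[ 0.4363 -0.0205  0.0415] [ 0.4362 -0.0392  0.0415]
```

>>> {"op": "play_rows", "data": {
  "deltas": [
    [-0.001, 0.04, 0.002, 0, 0, 0],
    [-0.0013, 0.085, 0.002, 0, 0, 0],
    [-0.0013, 0.125, 0.002, 0, 0, 0],
    [-0.0013, 0.155, 0.002, 0, 0, 0],
    [-0.0013, 0.175, 0.002, 0, 0, 0],
    [-0.0013, 0.19, 0.002, 0, 0, 0],
    [-0.0013, 0.195, 0.002, 0, 0, 0],
    [-0.0013, 0.195, 0.002, 0, 0, 0],
    [-0.0013, 0.195, 0.002, 0, 0, 0]
  ]
}}

```text
t: 3.5
tcp_pos: [0.4843, -0.032, 0.0169]
tool_rot: [-0.0, -0.707, 0.707, -0.001]
force: [-0.4, -0.4, -0.0]
finger_gap: 0.586
```

```bash
python3 - <<'E'
from h import *
s=log(); print(s['t'],s['tcp_pos'],np.abs(s['qd']).max())
im,m=snap("wrist","w5.png")
E
```

```text
3.5 [ 0.48425399 -0.03198247  0.01691251] 0.013423144319508534
```

View pics/w5.png

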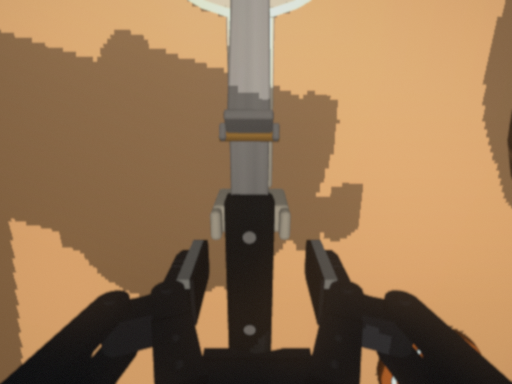

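>>> {"op": "play_rows", "data": {
  "deltas": [
    [0.002, 0, -0.003, 0, 0, 0],
    [0.002, 0, -0.003, 0, 0, 0]
  ]
}}

```text
t: 3.75
tcp_pos: [0.4815, -0.0286, 0.017]
tool_rot: [-0.0, -0.707, 0.707, -0.0]
force: [-0.7, 0.8, 0.4]
finger_gap: 0.583
```

>>> {"op": "play_rows", "data": {
  "deltas": [
    [0, 0, 0, 0, 0, 0],
    [0, 0, 0, 0, 0, 0],
    [0, 0, 0, 0, 0, 0],
    [0, 0, 0, 0, 0, 0],
    [0, 0, 0, 0, 0, 0],
    [0, 0, 0, 0, 0, 0]
  ],
  "gripper": 0.0,
  "force": 100
}}

```text
t: 4.35
tcp_pos: [0.4818, -0.029, 0.0169]
tool_rot: [-0.0, -0.707, 0.707, -0.0]
force: [0.1, 1.1, 6.1]
finger_gap: 0.233
```

```bash
python3 - <<'E'
from h import *
s=log(); print(s['t'],s['tcp_pos'],np.abs(s['qd']).max(),s['force'],s['ft_torque'],s['finger_gap']*85)
im,m=snap("wrist","w6.png")
E
```

```text
4.35 [ 0.4818215  -0.02900252  0.01685436] 0.000817646883857555 [0.09751943 1.10017645 6.06041661] [0.06814102 0.04072983 0.02384818] 19.784964227636326
```

View pics/w6.png

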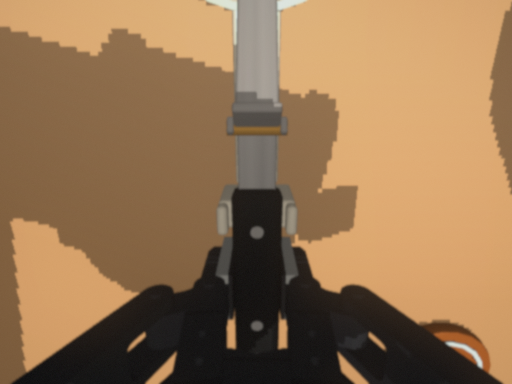

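Gripped at a gap of about 20 mm. Lifting straight up.

>>> {"op": "play_rows", "data": {
  "deltas": [
    [0, -0.005, 0, 0, 0, 0],
    [0, -0.015, 0, 0, 0, 0],
    [0, -0.03, 0, 0, 0, 0],
    [0, -0.05, 0, 0, 0, 0],
    [0, -0.075, 0, 0, 0, 0],
    [0, -0.1, 0, 0, 0, 0],
    [0, -0.13, 0, 0, 0, 0],
    [0, -0.16, 0, 0, 0, 0],
    [0, -0.19, 0, 0, 0, 0],
    [0, -0.22, 0, 0, 0, 0],
    [0, -0.24, 0, 0, 0, 0],
    [0, -0.24, 0, 0, 0, 0]
  ]
}}

```text
t: 5.6
tcp_pos: [0.4829, -0.0293, 0.2593]
tool_rot: [-0.002, -0.706, 0.708, -0.002]
force: [0.8, 0.9, -2.4]
finger_gap: 0.237
```

```bash
python3 - <<'E'
from h import *
s=log(); print(s['t'],s['q'],s['tcp_pos'],np.abs(s['qd']).max(),s['force'],s['ft_torque'],s['finger_gap']*85)
im,m=snap("wrist","w7.png")
snap("side","d7.png")
E
```

```text
5.6 [-2.92019990e-01  2.97805974e-01  1.74701402e+00 -8.40135480e-05
  1.09022152e+00  1.27880931e+00] [ 0.48291724 -0.02928775  0.25930563] 0.05659581614077066 [ 0.75416482  0.87560871 -2.36188773] [ 0.00429065  0.17243047 -0.00178788] 20.17518574830917
```

View pics/w7.png

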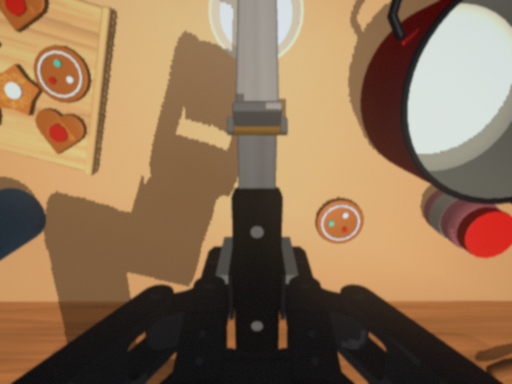

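View pics/d7.png

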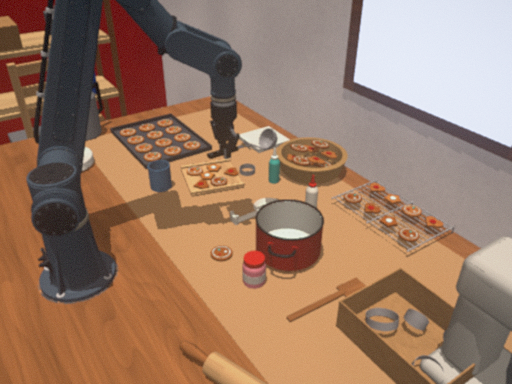

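Ladle secure and unrotated in the fingers. I'll fit a simple arm model to the logged poses to check that the tilted hanging pose is reachable.

```bash
cat > kin.py <<'E'
from h import *
import json
from scipy.optimize import least_squares
from scipy.spatial.transform import Rotation as Ro
def fk(q,p):
    L1,L2,L3,h,off,ax,e=p
    Rz=lambda a:Ro.from_euler('z',a).as_matrix(); Ry=lambda a:Ro.from_euler('y',a).as_matrix()
    R=Rz(q[0]); t=R@np.array([ax,off,h]); R=R@Ry(q[1]); t=t+R@[0,0,L1]; R=R@Ry(q[2]); t=t+R@[e,0,L2]
    R=R@Rz(q[3]); R=R@Ry(q[4]); t=t+R@[0,0,L3]; R=R@Rz(q[5]); return R,t
D=[json.loads(l) for l in open('log.jsonl')]
D.append(dict(q=[-0.17849,.52825,1.433613,0,1.18142,-.178526],tcp_pos=[.624443,.000135,.230557]))
r=least_squares(lambda p:np.concatenate([fk(d['q'],p)[1]-d['tcp_pos'] for d in D]),[.45,.45,.25,.3,.1,0,0],x_scale=.1)
P=r.x
E
python3 - <<'E'
from kin import *
print(P,np.abs(r.fun).max())
d=D[-2]; Rf=fk(d['q'],P)[0]; A=Rf.T@Ro.from_quat(d['tool_rot']).as_matrix(); print(A.round(3)); 
d=D[0]; Rf0=fk(d['q'],P)[0]; print((Rf0.T@Ro.from_quat(d['tool_rot']).as_matrix()).round(3))
# ik target
th=np.radians(58)
o=np.array([-1,0,0.]);Z=np.array([0,0,1.])
a=np.sin(th)*o-np.cos(th)*Z; g=np.cos(th)*o+np.sin(th)*Z
Rt=np.c_[g,a,np.cross(g,a)]
lo=np.array([-3.08,-.75,.22,-1.43,0,-2.85]);hi=np.array([3.08,2.2,2.44,4.57,2.65,2.85])
for tgt in ([.4054,-.2536,.321],[.4054,-.2536,.184],[.4829,-.0293,.35]):
    f=lambda q:np.concatenate([(fk(q,P)[1]-tgt)*3,Ro.from_matrix((fk(q,P)[0]@A).T@Rt).as_rotvec()])
    s=least_squares(f,np.clip(np.array(D[-2]['q'])+[0,0,0,0,.9,0],lo+.01,hi-.01),bounds=(lo,hi)); print(s.x.round(2),np.abs(s.fun).max())
E
```

```text
[5.87999499e-01 3.91699211e-01 2.96730907e-01 2.74230579e-01
 1.10999823e-01 5.94706294e-07 1.14099867e-01] 1.1095886475187555e-06
[[-0.  0. -1.]
 [-1.  0.  0.]
 [ 0.  1. -0.]]
[[-0. -0. -1.]
 [-1.  0.  0.]
 [ 0.  1. -0.]]
[-0.53  0.69  1.26 -0.51  2.08  1.01] 8.990764799321482e-10
[-0.53  0.85  1.34 -0.46  1.86  1.13] 2.463248272022156e-09
[-0.19  0.7   1.14 -0.22  2.29  1.32] 1.8098031406843518e-09
```

The model matches to micrometres and all targets are reachable. Next: tilt upright while moving to hover above the rim.

>>> {"op": "play_rows", "data": {
  "deltas": [
    [0.005, -0.015, 0.01, 0, 0, -0.1],
    [0.012, -0.035, 0.025, 0, 0, -0.22],
    [0.02, -0.055, 0.045, 0, 0, -0.34],
    [0.028, -0.07, 0.065, 0, 0, -0.46],
    [0.036, -0.08, 0.09, 0, 0, -0.58],
    [0.045, -0.08, 0.115, 0, 0, -0.7],
    [0.053, -0.08, 0.14, 0, 0, -0.8],
    [0.06, -0.08, 0.165, 0, 0, -0.89],
    [0.067, -0.08, 0.188, 0, 0, -0.96],
    [0.073, -0.08, 0.207, 0, 0, -1.0],
    [0.077, -0.08, 0.219, 0, 0, -1.012],
    [0.0775, -0.08, 0.2243, 0, 0, -1.0123]
  ]
}}

```text
t: 6.9
tcp_pos: [0.4036, -0.254, 0.3345]
tool_rot: [-0.343, 0.619, -0.617, -0.343]
force: [-0.4, -0.5, -1.7]
finger_gap: 0.236
```

>>> {"op": "play_rows", "data": {
  "deltas": [
    [0, 0, 0, 0, 0, 0],
    [0, 0, 0, 0, 0, 0],
    [0, 0, 0, 0, 0, 0]
  ]
}}

```text
t: 7.2
tcp_pos: [0.4043, -0.2525, 0.3368]
tool_rot: [0.343, -0.618, 0.619, 0.342]
force: [-0.0, -0.6, -2.7]
finger_gap: 0.238
```

```bash
python3 - <<'E'
from h import *
from scipy.spatial.transform import Rotation as Ro
s=log(); print(s['t'],s['q'].round(3),s['tcp_pos'],np.abs(s['qd']).max(),s['force'],s['ft_torque'],s['finger_gap']*85);print(Ro.from_quat(s['tool_rot']).as_matrix().round(4))
import json
for n in ("wrist","scene","side"):
    im,m=snap(n,n[0]+n[1]+"8.png"); json.dump({k:np.array(v).tolist() for k,v in m.items()},open(n[:2]+'8.json','w'))
z=lambda f,x,y,w,h,k,o:cv2.imwrite('pics/'+o,cv2.resize(cv2.imread('pics/'+f)[y:y+h,x:x+w],None,fx=k,fy=k,interpolation=cv2.INTER_CUBIC))
z('sc8.png',140,60,160,150,4,'sc8z.png'); z('si8.png',180,100,160,150,4,'si8z.png')
E
```

```text
7.2 [-0.526  0.669  1.251 -0.517  2.102  0.991] [ 0.40434239 -0.25251713  0.33682087] 0.0035936889498999766 [-0.02141871 -0.62386621 -2.73908814] [ 0.05380227 -0.5499856  -0.0316199 ] 20.261859632445816
[[-5.310e-01 -8.474e-01  9.000e-04]
 [-3.000e-04 -8.000e-04 -1.000e+00]
 [ 8.474e-01 -5.310e-01  1.000e-04]]
```

View pics/wr8.png

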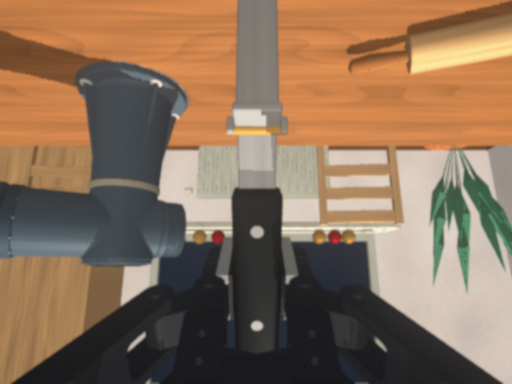

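View pics/sc8z.png

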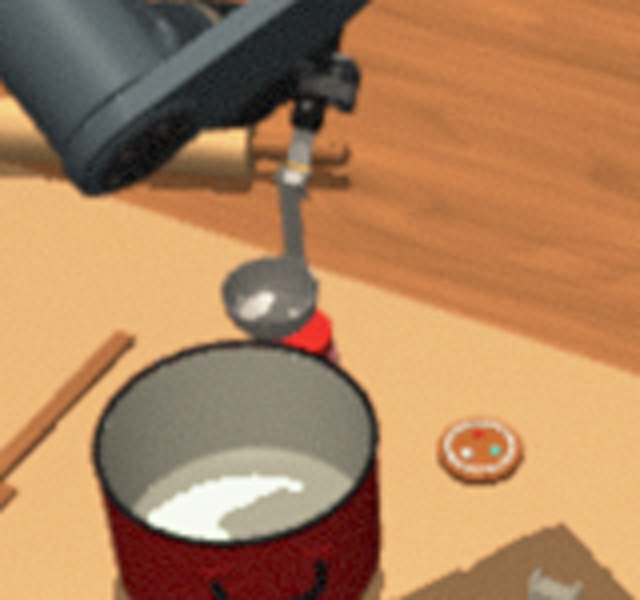

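View pics/si8z.png

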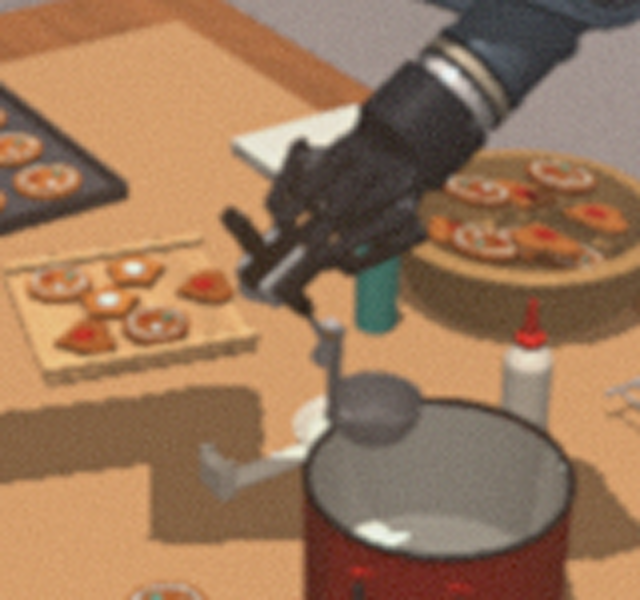

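```bash
cat >> kin.py <<'E'
def ladle_pose(Rt,tp,gx=-.001,gy=-.0185,dth=0.):
    # ladle rot in world and origin from the tool pose
    th=np.radians(58)+dth
    # tool: x=g, y=a ; ladle x = cos th*x_t + sin th*y_t ; z = sin th x_t - cos th y_t
    Ml=np.c_[[np.cos(th),np.sin(th),0],[0,0,-1*-1*-1],[np.sin(th),-np.cos(th),0]]
    Ml[:,1]=np.cross(Ml[:,2],Ml[:,0])
    RL=Rt@Ml; G=tp+Rt@np.array([gx,gy,0]); return RL, G-RL@np.array([.0436,0,.0602])
E
python3 - <<'E'
from kin import *
d=D[-2]; Rt=Ro.from_quat(d['tool_rot']).as_matrix(); tp=np.array(d['tcp_pos'])
RL,o=ladle_pose(Rt,tp); print(RL.round(3),o)
ms={n:json.load(open(n+'8.json')) for n in('wr','sc','si')}
pts={'roofTL':(-9,-9,4),'roofTR':(-9,9,4),'roofBL':(7,-9,4),'roofBR':(7,9,4),'gripend top':(5.5+127*.5446-5.5,0,1.5+127*.8387+3.5),'barstart top':(5.5+27*.5446-5.5,0,1.5+27*.8387+3.5),'shank top':(-7,0,0),'bowlc':(-40,0,-96),'bowlL':(-40,34,-66),'bowlR':(-40,-34,-66),'bowlin':(-74,0,-66),'tip':(8.5,0,-23)}
for k,v in pts.items():
    print(k,[proj(ms[n],RL@(np.array(v)/1e3)+o)[0].round(1).tolist() for n in ms])
im=cv2.imread('pics/wr8.png')[60:240,200:320]; im=cv2.resize(im,None,fx=4,fy=4,interpolation=cv2.INTER_CUBIC)
for k,v in pts.items():
    p=proj(ms['wr'],RL@(np.array(v)/1e3)+o)[0]; cv2.circle(im,tuple(int(c) for c in (p-[200,60])*4),3,(0,255,0),1)
a=im[:600]
def ov(n,x,y):
    im=cv2.resize(cv2.imread(f'pics/{n}8.png')[y:y+110,x:x+80],None,fx=5.45,fy=5.45,interpolation=cv2.INTER_CUBIC)
    for k,v in pts.items():
        p=proj(ms[n],RL@(np.array(v)/1e3)+o)[0]; cv2.circle(im,tuple(int(c) for c in (p-[x,y])*5.45),3,(0,255,0),1)
    return im[:599]
cv2.imwrite('pics/ov8a.png',a)
cv2.imwrite('pics/ov8.png',np.hstack([ov('sc',180,70)[:598],ov('si',220,140)[:598]])[:,:800])
E
```

```text
[[-1.     0.001 -0.001]
 [-0.001 -1.     0.   ]
 [-0.001  0.     1.   ]] [ 0.4642283  -0.25247356  0.28565478]
roofTL [[227.8, 109.1], [213.0, 105.7], [263.3, 179.4]]
roofTR [[280.3, 109.1], [207.0, 103.8], [267.1, 182.4]]
roofBL [[231.5, 129.2], [216.0, 102.3], [258.3, 181.1]]
roofBR [[277.2, 129.2], [210.0, 100.5], [262.1, 184.1]]
gripend top [[254.9, 376.5], [222.2, 53.8], [239.7, 152.7]]
barstart top [[254.4, 192.0], [213.8, 92.5], [257.9, 175.8]]
shank top [[254.1, 101.6], [210.5, 105.6], [264.6, 182.4]]
bowlc [[253.8, -222.5], [207.0, 140.2], [273.7, 208.2]]
bowlL [[367.9, -156.4], [195.3, 128.3], [281.3, 205.1]]
bowlR [[139.4, -156.5], [217.1, 135.7], [266.9, 193.6]]
bowlin [[252.1, -398.3], [199.7, 139.6], [283.9, 195.5]]
tip [[254.5, 71.2], [213.9, 109.2], [259.6, 191.4]]
```

View pics/ov8a.png

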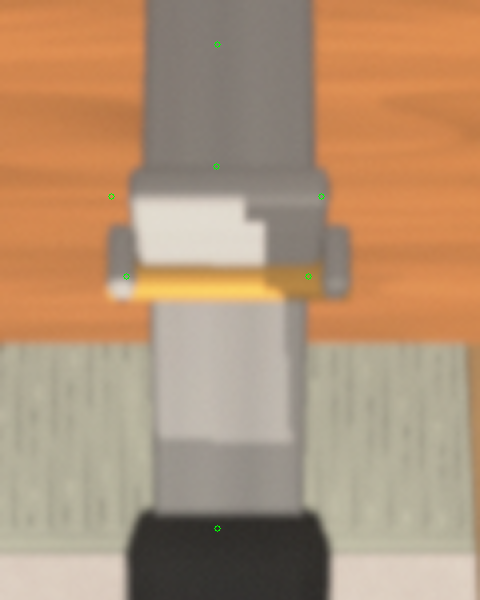

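View pics/ov8.png

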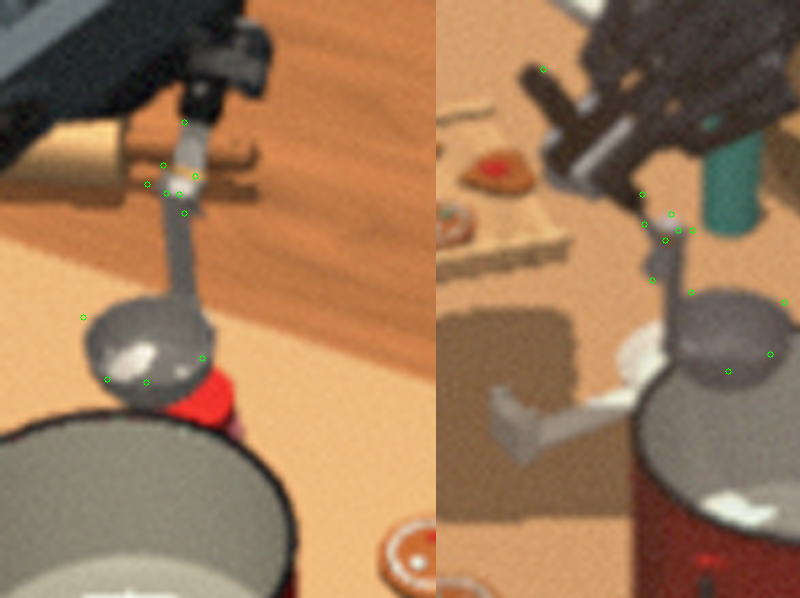

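>>> {"op": "play_rows", "data": {
  "deltas": [
    [-0.01, 0.005, 0.001, 0, 0, 0],
    [-0.025, 0.012, 0.001, 0, 0, 0],
    [-0.037, 0.02, 0.001, 0, 0, 0],
    [-0.0397, 0.0214, 0.001, 0, 0, 0],
    [-0.0397, 0.0214, 0.001, 0, 0, 0],
    [-0.0397, 0.0214, 0.001, 0, 0, 0]
  ]
}}

```text
t: 7.95
tcp_pos: [0.4071, -0.2544, 0.2913]
tool_rot: [-0.343, 0.618, -0.618, -0.343]
force: [-0.5, -0.2, -1.2]
finger_gap: 0.235
```

```bash
cat > look.py <<'E'
import sys
from kin import *
tag=sys.argv[1]
s=log(); Rt=Ro.from_quat(s['tool_rot']).as_matrix(); RL,o=ladle_pose(Rt,s['tcp_pos'])
print(s['t'],s['tcp_pos'].round(4),'H',o.round(4),'F',s['force'].round(2),'M',s['ft_torque'].round(3),s['finger_gap']*85)
for n in sys.argv[2].split(','):
    im,m=snap(n,n[:2]+tag+".png"); json.dump({k:np.array(v).tolist() for k,v in m.items()},open(n[:2]+tag+'.json','w'))
    if n!='wrist':
        x,y=(160,100) if n=='scene' else (235,150)
        cv2.imwrite('pics/'+n[:2]+tag+'z.png',cv2.resize(im[y:y+90,x:x+100,::-1],None,fx=6.6,fy=6.6,interpolation=cv2.INTER_CUBIC))
E
python3 look.py 9 scene,side
```

```text
7.95 [ 0.4071 -0.2544  0.2913] H [ 0.4669 -0.2544  0.24  ] F [-0.53 -0.21 -1.21] M [-0.035 -0.632  0.036] 19.942861034180286
```

View pics/sc9z.png

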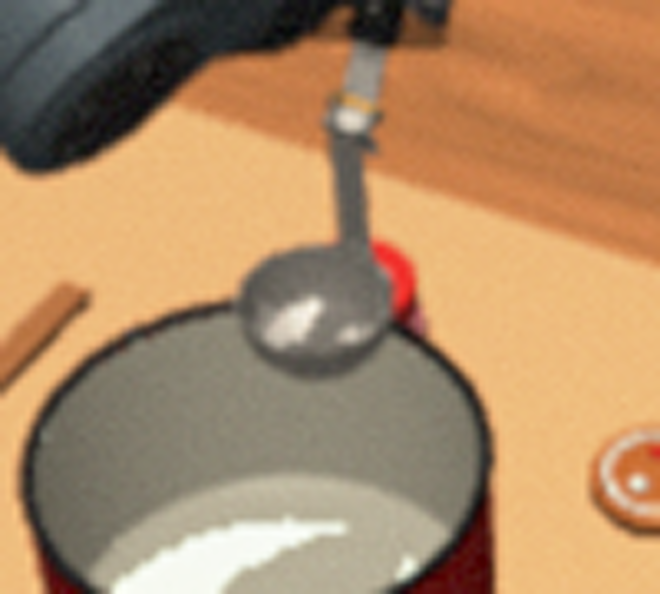

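View pics/si9z.png

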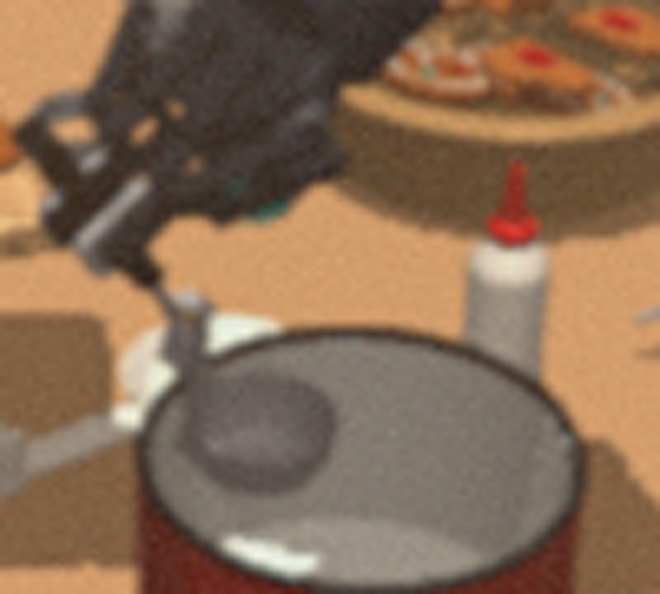

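```bash
cat > ov.py <<'E'
import sys
from kin import *
def overlay(tag,n,out,pot,RL,o,k=6.6,xy=None,wh=(100,90)):
    m=json.load(open(n+tag+'.json')); x,y=xy or {'sc':(160,100),'si':(235,150)}[n]
    im=cv2.resize(cv2.imread(f'pics/{n}{tag}.png')[y:y+wh[1],x:x+wh[0]],None,fx=k,fy=k,interpolation=cv2.INTER_CUBIC)
    t=np.linspace(0,2*np.pi,120)
    def dr(P,c):
        p=((proj(m,P)-[x,y]+.5)*k).astype(int); cv2.polylines(im,[p.reshape(-1,1,2)],False,c,1)
    for r in (.094,.100): dr(np.c_[pot[0]+r*np.cos(t),pot[1]+r*np.sin(t),np.full(120,.130)],(255,255,0))
    L=lambda A:(RL@(np.array(A,float)/1e3).T).T+o
    for r,z in ((34,-66),(34,-90),(30,-96)): dr(L(np.c_[-40+r*np.cos(t),r*np.sin(t),np.full(120,z)]),(0,255,0))
    dr(L([(-9,-9,4),(-9,9,4),(7,9,4),(7,-9,4),(-9,-9,4)]),(0,0,255))
    dr(L([(-5.5,-8,0),(-5.5,-8,-66),(-5.5,8,-66),(-5.5,8,0)]),(0,0,255))
    dr(L([(5.5,-8,4),(0,-8,-6.5),(8.5,-8,-23),(8.5,8,-23),(0,8,-6.5),(5.5,8,4)]),(255,0,255))
    cv2.imwrite('pics/'+out,im)
E
python3 - <<'E'
from ov import *
d=[json.loads(l) for l in open('log.jsonl')][-1]
RL,o=ladle_pose(Ro.from_quat(d['tool_rot']).as_matrix(),np.array(d['tcp_pos']))
for n in('sc','si'): overlay('9',n,n+'9o.png',(.5609,-.2536),RL,o)
E
```

```text
(no output)
```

View pics/sc9o.png

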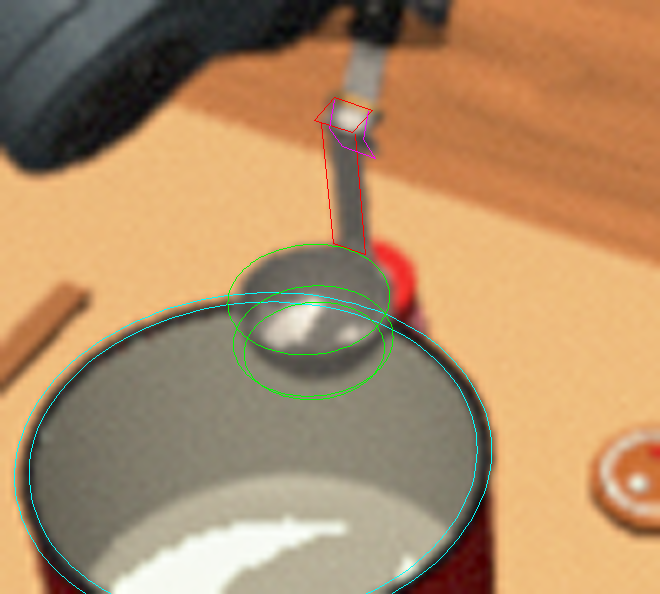

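View pics/si9o.png

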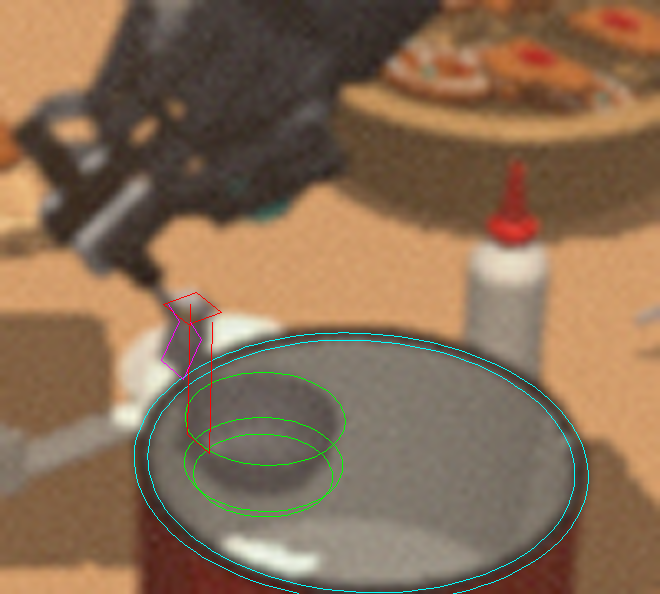

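Overlays agree to about 1 mm, so I'll carry on down with the bowl inside.

>>> {"op": "play_rows", "data": {
  "deltas": [
    [-0.006, 0.0038, 0, 0, 0, 0],
    [-0.014, 0.0088, 0, 0, 0, 0],
    [-0.022, 0.0138, 0, 0, 0, 0],
    [-0.028, 0.0175, 0, 0, 0, 0],
    [-0.033, 0.0207, 0, 0, 0, 0]
  ]
}}

```text
t: 8.55
tcp_pos: [0.4068, -0.2541, 0.2513]
tool_rot: [-0.343, 0.619, -0.618, -0.343]
force: [-0.1, -0.8, -2.0]
finger_gap: 0.236
```

>>> {"op": "play_rows", "data": {
  "deltas": [
    [-0.006, 0.0038, 0, 0, 0, 0],
    [-0.013, 0.0081, 0, 0, 0, 0],
    [-0.02, 0.0125, 0, 0, 0, 0],
    [-0.026, 0.0163, 0, 0, 0, 0],
    [-0.032, 0.0201, 0, 0, 0, 0],
    [-0.032, 0.0201, 0, 0, 0, 0],
    [-0.032, 0.0201, 0, 0, 0, 0]
  ]
}}

```text
t: 9.25
tcp_pos: [0.4069, -0.2543, 0.2145]
tool_rot: [-0.343, 0.618, -0.618, -0.343]
force: [0.3, -0.1, -2.9]
finger_gap: 0.239
```

```bash
python3 look.py 10 wrist,scene,side; python3 - <<'E'
from ov import *
d=[json.loads(l) for l in open('log.jsonl')][-1]
RL,o=ladle_pose(Ro.from_quat(d['tool_rot']).as_matrix(),np.array(d['tcp_pos']))
for n in('sc','si'): overlay('10',n,n+'10o.png',(.5609,-.2536),RL,o)
overlay('10','wr','wr10o.png',(.5609,-.2536),RL,o,4,(170,20),(180,140))
E
```

```text
9.25 [ 0.4069 -0.2543  0.2145] H [ 0.4666 -0.2543  0.1633] F [ 0.33 -0.12 -2.92] M [ 0.003 -0.591 -0.027] 20.3034370861321
```

View pics/wr10.png

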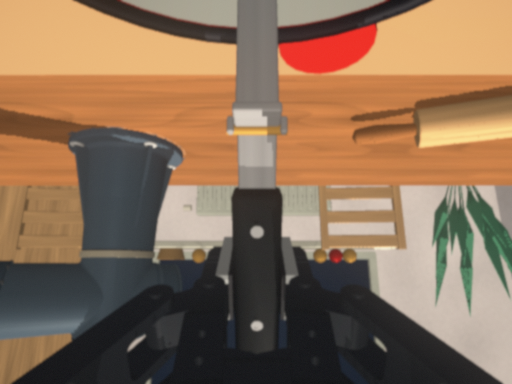

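View pics/wr10o.png

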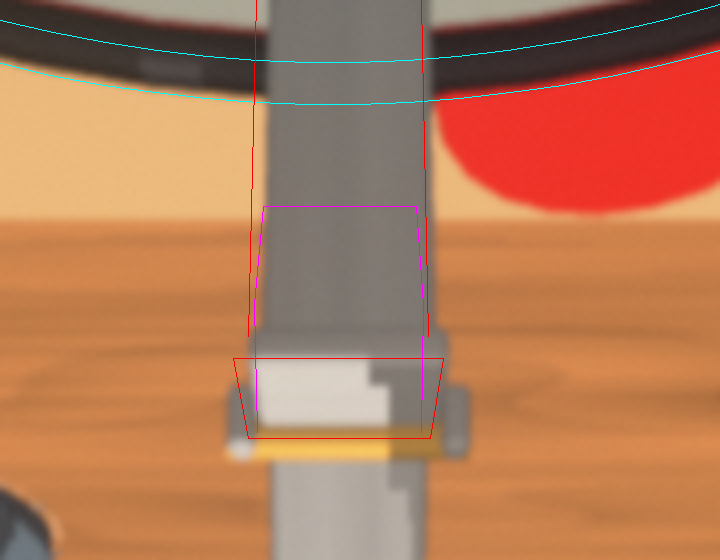

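View pics/sc10o.png

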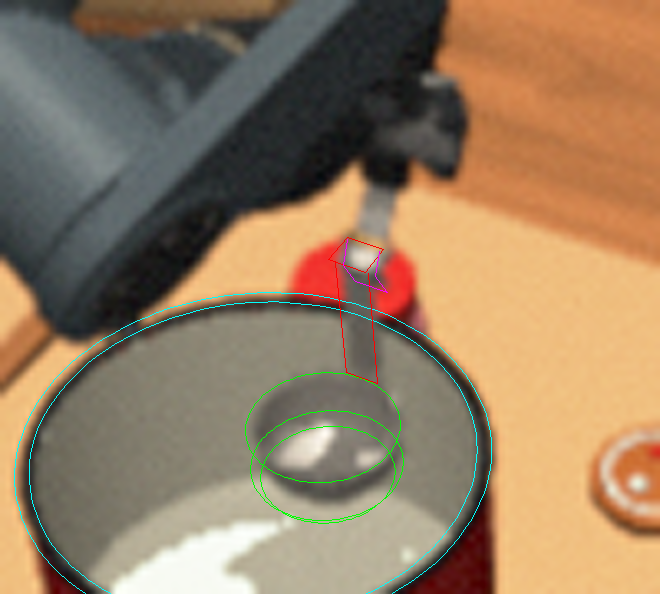

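View pics/si10o.png

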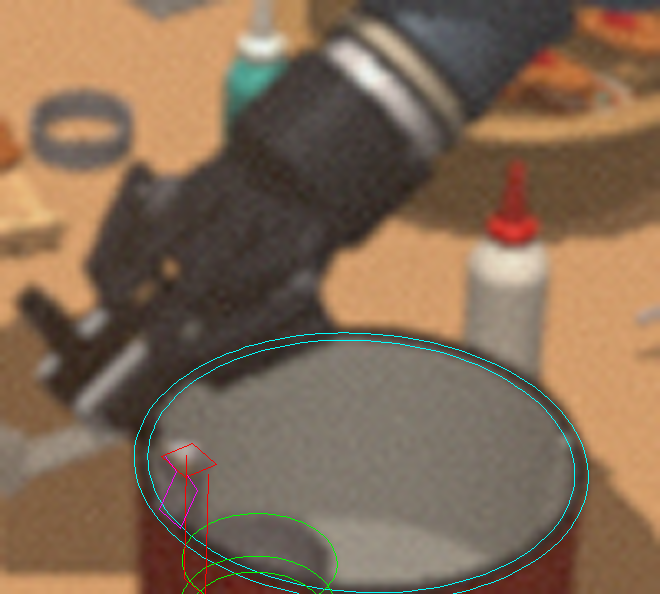

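```bash
python3 - <<'E'
from kin import *
m=json.load(open('wr10.json')); d=[json.loads(l) for l in open('log.jsonl')][-1]
RL,o=ladle_pose(Ro.from_quat(d['tool_rot']).as_matrix(),np.array(d['tcp_pos']))
T=np.array(m['camera_from_world']); print('cam',(-T[:3,:3].T@T[:3,3]).round(4))
g=cv2.imread('pics/wr10.png').astype(float)
for c in (215,225,230,285,290,300): print(c,g[18:52,c].mean(1).astype(int).tolist())
for u,t in ((225,None),(300,None)):
  for cx in (.5589,.5609,.5629):
    P=np.array([[cx-.097*np.cos(a),-.2536+.097*np.sin(a),.130] for a in np.linspace(-.4,.4,400)]); p=proj(m,P); k=np.abs(p[:,0]-u).argmin(); print(u,cx,p[k].round(1))
# rim top/outer silhouettes
import itertools
for rr,z in ((.09898,.13225),(.0950,.1277)):
    P=np.array([[.5609-rr*np.cos(a),-.2536+rr*np.sin(a),z] for a in np.linspace(-.4,.4,400)]);p=proj(m,P)
    print(rr,[p[np.abs(p[:,0]-u).argmin()].round(1).tolist() for u in (225,300)])
E
```

```text
cam [ 0.5706 -0.2551  0.2189]
215 [163, 162, 162, 162, 162, 158, 143, 114, 79, 54, 45, 45, 46, 51, 52, 56, 62, 67, 73, 74, 73, 67, 62, 76, 113, 153, 174, 180, 181, 180, 181, 181, 181, 182]
225 [162, 162, 162, 163, 163, 162, 157, 140, 110, 73, 54, 44, 45, 46, 51, 51, 53, 54, 54, 56, 56, 51, 51, 51, 73, 115, 157, 175, 181, 180, 181, 181, 181, 182]
230 [163, 163, 163, 163, 162, 163, 161, 153, 130, 93, 59, 45, 45, 44, 45, 49, 50, 51, 52, 54, 55, 52, 51, 48, 57, 89, 135, 169, 179, 180, 182, 181, 181, 180]
285 [161, 162, 162, 162, 163, 162, 154, 132, 95, 62, 44, 40, 39, 40, 43, 46, 46, 49, 49, 49, 49, 48, 46, 45, 61, 88, 106, 111, 112, 112, 111, 112, 112, 111]
290 [162, 161, 162, 161, 161, 158, 143, 114, 78, 49, 41, 39, 40, 41, 43, 45, 47, 47, 49, 50, 49, 46, 45, 49, 70, 93, 107, 111, 111, 112, 110, 111, 111, 111]
300 [161, 161, 161, 161, 156, 139, 109, 72, 49, 38, 38, 40, 42, 43, 43, 44, 48, 49, 51, 49, 46, 43, 50, 69, 93, 106, 111, 110, 111, 111, 111, 110, 111, 109]
225 0.5589 [224.8  42.7]
225 0.5609 [224.8  39.3]
225 0.5629 [224.8  35.7]
300 0.5589 [300.2  40.5]
300 0.5609 [299.9  37.1]
300 0.5629 [300.1  33.5]
0.09898 [[225.1, 47.4], [299.9, 45.4]]
0.095 [[225.0, 30.8], [299.9, 28.5]]
```

The wrist views disagree on the rim by about 3 mm. I'll do a small joint fit of camera offset, ladle-in-hand pose and pot over the wrist pictures.

```bash
cat > bundle.py <<'E'
from kin import *
from scipy.ndimage import map_coordinates
L=[json.loads(l) for l in open('log.jsonl')]
m0=json.load(open('wr10.json')); T10=np.array(m0['camera_from_world'])
pose=lambda d:(Ro.from_quat(d['tool_rot']).as_matrix(),np.array(d['tcp_pos']))
def find(t): return pose([d for d in L if abs(d['t']-t)<.03][0])
# tool-from-camera from w2 saved model
R2,p2=find(1.25); T2=np.array(json.load(open('w2.json'))['camera_from_world'])
def Tct(R,p,T): W=np.eye(4);W[:3,:3]=R;W[:3,3]=p; return T@W   # camera_from_tool
C=Tct(R2,p2,T2); R10,p10=find(9.25); print('consistency',np.abs(C-Tct(R10,p10,T10)).max())
P0=(Ro.from_quat([-0.5003494,.50048475,-.49949854,.49966659]).as_matrix(),np.array([.624443,.000135,.230557]))
P4=pose(L[2]); PG=find(4.35)
def pr(x,P,pts):
    c=(np.atleast_2d(pts)-P[1])@P[0]; c=(C[:3,:3]@c.T).T+C[:3,3]; c=(Ro.from_rotvec(x[3:6]).as_matrix()@c.T).T+x[:3]
    return np.c_[m0['fx']*c[:,0]/-c[:,2]+m0['cx'],m0['fy']*-c[:,1]/-c[:,2]+m0['cy']]
def gp(s,n=6.5,y=0): # grip point: s along the line, n normal to top face
    a=np.radians(57); return np.array([5.5+s*np.cos(a)-n*np.sin(a),y,1.5+s*np.sin(a)+n*np.cos(a)])/1e3
# rim edges in w2
v2=cv2.imread('pics/w2.png').astype(float).mean(2); v10=cv2.imread('pics/wr10.png').astype(float).mean(2)
E
python3 - <<'E'
from bundle import *
print(len(L),[d['t'] for d in L],P4[1])
# inner circle pts in w2 by radial gradient
m2=json.load(open('w2.json'))
E2=[]
for a in np.arange(0,360,6):
    rr=np.arange(.086,.098,.0003); p=proj(m2,np.c_[.5609+rr*np.cos(np.radians(a)),-.2536+rr*np.sin(np.radians(a)),np.full(len(rr),.131)])
    I=map_coordinates(v2,[p[:,1],p[:,0]],order=1); I=np.convolve(np.pad(I,3,mode='edge'),np.ones(7)/7,'valid'); E2.append((*p[np.gradient(I).argmin()],a))
E2=np.array(E2)
def res(x):
    cam=x[:6]; gx,gy,dth,cx,cy,s1,s2,s3=x[6:14]
    r=[]
    RLr,orr=ladle_pose(*PG,gx,gy,dth); W=lambda A:(RLr@np.array(A).T).T+orr
    A=np.array([gp(27),gp(s1),gp(s3),gp(127)])
    r+=[(pr(cam,P0,W(A))-[(170.7,190.7),(154,191),(90.7,190.7),(84.5,189.5)]).ravel()]
    A=np.array([gp(27),gp(s1),gp(s2),gp(s3)])
    r+=[(pr(cam,P4,W(A))-[(258.3,129),(258,149),(258,194.5),(258,212)]).ravel()]
    RL,o=ladle_pose(R10,p10,gx,gy,dth); W=lambda A:(RL@np.array(A).T).T+o
    A=np.array([gp(s1),gp(s2)]); r+=[(pr(cam,(R10,p10),W(A))-[(257,232),(257,326)]).ravel()]
    q=pr(cam,(R10,p10),W(np.array([(-9,0,4),(7,0,4)])/1e3)); r+=[(q[:,1]-[109.2,127.3])*.5, (q[:,0]-257.5)]
    q=pr(cam,(R10,p10),W(np.array([gp(60,6.5,.011),gp(60,6.5,-.011)]))); 
    # bar width at row ~ 200
    q=pr(cam,(R10,p10),W(np.array([gp(32,6.5,-.011),gp(32,6.5,.011)]))); r+=[q[:,0]-[232.8,282.2]]
    th=np.radians(E2[:,2]); cw=-(C[:3,:3].T@C[:3,3]);camw=P=R2@cw+p2
    # inner silhouette: tube centre + 3mm along normal perpendicular to view, inward
    def sil(th,camw,sg):
        u=np.c_[np.cos(th),np.sin(th),0*th]; c=np.array([cx,cy,.130])+.097*u; d=c-camw; dr=(d*u).sum(1); dz=d[:,2]; nn=np.hypot(dr,dz)
        n=np.c_[(-dz/nn)[:,None]*u[:,:2],dr/nn]; n=u*(-dz/nn)[:,None]+np.array([0,0,1.])*(dr/nn)[:,None]
        return c+sg*.003*n
    q=pr(cam,(R2,p2),sil(th,camw,-1)); r+=[np.clip((q-E2[:,:2]),-2,2).ravel()*.3]
    camw=R10@cw+p10; tt=np.linspace(np.pi-.5,np.pi+.5,200)
    for sg,ob in ((-1,[(225,26.3),(300,24.4)]),(1,[(225,43.2),(300,41.2)])):
        q=pr(cam,(R10,p10),sil(tt,camw,sg)); i=np.argsort(q[:,0]); r+=[np.interp([o[0] for o in ob],q[i,0],q[i,1])-[o[1] for o in ob]]
    r+=[x[:3]/.002*.5,x[3:6]/.005*.5,[(gx+.001)/.002,(gy+.0185)/.001,dth/.02,(s1-46.5)/2,(s2-96.5)/2,(s3-117.5)/2]]
    return np.concatenate(r)
x0=np.array([0]*6+[-.001,-.0185,0,.5615,-.2536,46.5,96.5,117.5],float)
s=least_squares(res,x0,loss='soft_l1',x_scale=np.r_[[.001]*3,[.003]*3,.001,.001,.01,.001,.001,1,1,1])
np.save('bx.npy',s.x)
print(s.x.round(4)); f=res(s.x); print(f[:8].round(1),f[8:16].round(1),f[16:20].round(1),f[20:26].round(1),'w2',np.abs(f[26:146]).mean().round(2),'w10 rim',f[146:150].round(1),f[150:].round(1))
J=s.jac; cov=np.linalg.inv(J.T@J); print('sd',np.sqrt(np.diag(cov)).round(4))
RL,o=ladle_pose(R10,p10,*s.x[6:9]); print('H',o,'rim in ladle x (mm)',-(s.x[9]-.097-o[0])*1e3,'dy',(s.x[10]-o[1])*1e3)
E
```

```text
consistency 0.0018916125180969828
9 [1.25, 2.5, 2.55, 3.5, 4.35, 5.6, 7.2, 7.95, 9.25] [ 0.48118964 -0.02716829  0.21116735]
[-0.000000e+00  3.000000e-04 -2.000000e-03 -2.200000e-03  1.200000e-03
 -1.000000e-04  0.000000e+00 -1.770000e-02  6.200000e-03  5.614000e-01
 -2.530000e-01  4.632650e+01  9.722500e+01  1.185889e+02]
[-0.9  0.4 -0.9 -0.   0.3 -0.3 -0.7  0.8] [ 0.1 -0.   0.4 -1.1  0.5 -0.4  0.6  0. ] [ 0.1  0.1 -0.1  0.1] [ -0.9   0.   -0.1  -0.3  24.3 -25. ] w2 0.05 w10 rim [ 0.2  0.2 -0.1  0.1] [-0.   0.1 -0.5 -0.2  0.1 -0.   0.5  0.8  0.3 -0.1  0.4  0.5]
sd [4.0000e-04 8.0000e-04 9.0000e-04 2.9000e-03 2.4000e-03 2.8000e-03
 6.0000e-04 1.2000e-03 1.7200e-02 6.0000e-04 6.0000e-04 7.2870e-01
 1.0010e+00 1.0323e+00]
H [ 0.46578837 -0.25428645  0.16395013] rim in ladle x (mm) 1.417980006290287 dy 1.2850477245404668
```

The joint fit puts the rim 1.4 mm outward of the hook origin (ideal 1.35), so it is centred in the mouth. Lowering in small steps while watching force.

>>> {"op": "play_rows", "data": {
  "deltas": [
    [-0.002, 0.0013, 0, 0, 0, 0],
    [-0.0042, 0.0027, 0, 0, 0, 0],
    [-0.0068, 0.0042, 0, 0, 0, 0],
    [-0.0068, 0.0042, 0, 0, 0, 0]
  ]
}}

```text
t: 9.8
tcp_pos: [0.4067, -0.2541, 0.2061]
tool_rot: [-0.343, 0.619, -0.618, -0.343]
force: [-0.3, -0.0, -1.6]
finger_gap: 0.24
```

>>> {"op": "play_rows", "data": {
  "deltas": [
    [-0.0017, 0.001, 0, 0, 0, 0],
    [-0.0034, 0.0021, 0, 0, 0, 0],
    [-0.0051, 0.0032, 0, 0, 0, 0],
    [-0.0051, 0.0032, 0, 0, 0, 0]
  ]
}}

```text
t: 10.2
tcp_pos: [0.4068, -0.2542, 0.2003]
tool_rot: [-0.343, 0.619, -0.618, -0.343]
force: [0.4, 0.3, -2.6]
finger_gap: 0.237
```

```bash
python3 look.py 11 wrist,side
```

```text
10.2 [ 0.4068 -0.2542  0.2003] H [ 0.4666 -0.2542  0.149 ] F [ 0.35  0.3  -2.55] M [ 0.015 -0.571  0.024] 20.172157133102672
```

View pics/wr11.png

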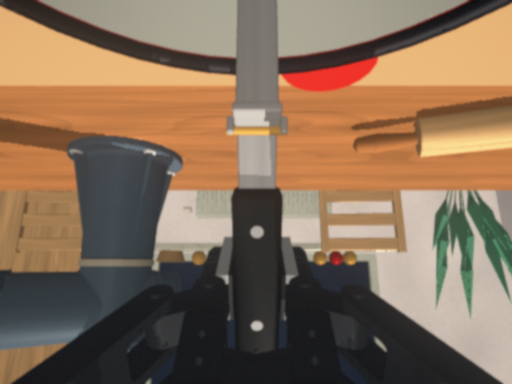

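View pics/si11z.png

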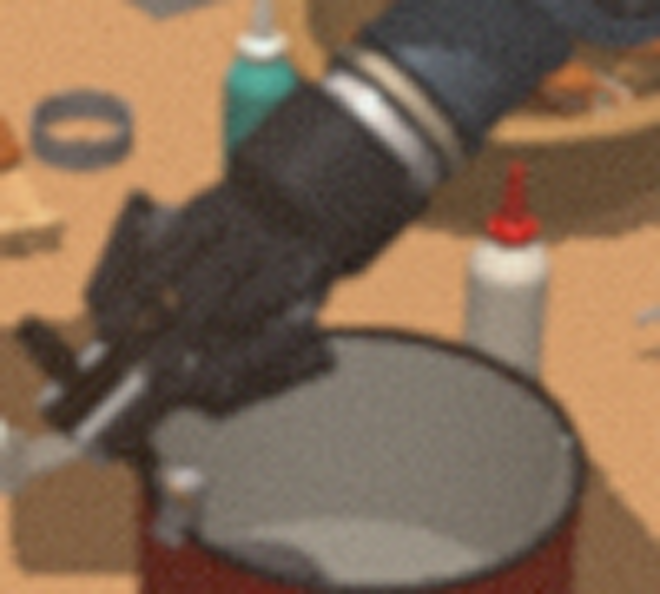

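The tongue is outside the wall at about (172,525) in the zoom, the shank is inside, and there is no contact force. Continuing down.

>>> {"op": "play_rows", "data": {
  "deltas": [
    [-0.0017, 0.0011, 0, 0, 0, 0],
    [-0.0034, 0.0021, 0, 0, 0, 0],
    [-0.0042, 0.0027, 0, 0, 0, 0],
    [-0.0042, 0.0027, 0, 0, 0, 0]
  ]
}}

```text
t: 10.7
tcp_pos: [0.4067, -0.2542, 0.1954]
tool_rot: [-0.343, 0.618, -0.618, -0.343]
force: [0.5, -0.7, -2.1]
finger_gap: 0.233
```

>>> {"op": "play_rows", "data": {
  "deltas": [
    [-0.0008, 0.0005, 0, 0, 0, 0],
    [-0.0017, 0.0011, 0, 0, 0, 0],
    [-0.0017, 0.0011, 0, 0, 0, 0]
  ]
}}

```text
t: 11.0
tcp_pos: [0.4067, -0.2542, 0.1935]
tool_rot: [-0.343, 0.618, -0.618, -0.343]
force: [-0.4, -0.5, -3.1]
finger_gap: 0.236
```

>>> {"op": "play_rows", "data": {
  "deltas": [
    [-0.0008, 0.0005, 0, 0, 0, 0],
    [-0.0013, 0.0008, 0, 0, 0, 0],
    [-0.0013, 0.0008, 0, 0, 0, 0]
  ]
}}

```text
t: 11.3
tcp_pos: [0.4064, -0.2542, 0.1923]
tool_rot: [-0.343, 0.618, -0.618, -0.343]
force: [-0.7, -0.3, -0.8]
finger_gap: 0.235
```

```bash
python3 look.py 12 wrist
```

```text
11.3 [ 0.4064 -0.2542  0.1923] H [ 0.4662 -0.2542  0.141 ] F [-0.67 -0.35 -0.77] M [ 0.058 -0.227  0.012] 20.011656840353385
```

Contact is starting (the moment changed). One mm more, then check.

>>> {"op": "play_rows", "data": {
  "deltas": [
    [-0.0004, 0.0003, 0, 0, 0, 0],
    [-0.0009, 0.0006, 0, 0, 0, 0],
    [-0.0009, 0.0006, 0, 0, 0, 0]
  ]
}}

```text
t: 11.65
tcp_pos: [0.4064, -0.2542, 0.1914]
tool_rot: [-0.343, 0.618, -0.618, -0.343]
force: [-2.8, 0.0, 1.0]
finger_gap: 0.234
```

```bash
python3 look.py 13 wrist,scene; python3 - <<'E'
import cv2
a=[cv2.resize(cv2.imread(f'pics/wr{t}.png')[30:240,190:330],None,fx=2.7,fy=2.7,interpolation=cv2.INTER_CUBIC) for t in (11,13)]
cv2.imwrite('pics/c13.png',cv2.hconcat(a))
E
```

```text
11.65 [ 0.4064 -0.2542  0.1914] H [ 0.4661 -0.2542  0.1401] F [-2.77  0.05  1.01] M [0.032 0.208 0.014] 19.897990397619864
```

View pics/c13.png

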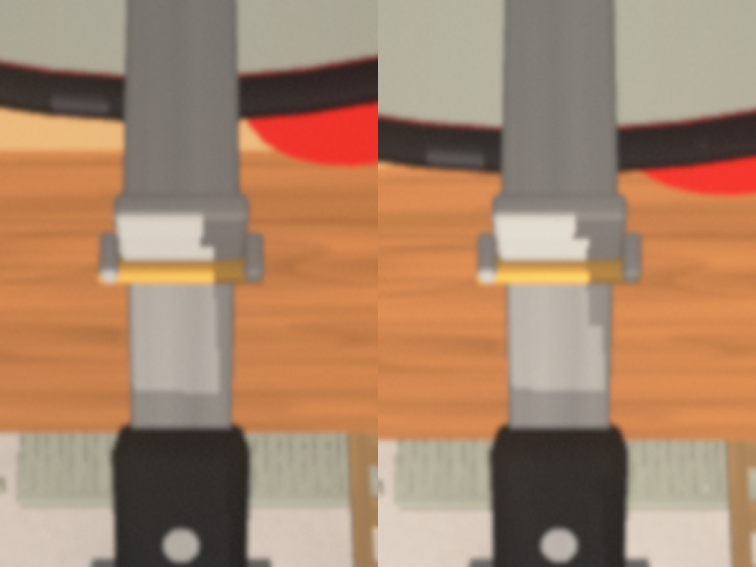

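View pics/sc13z.png

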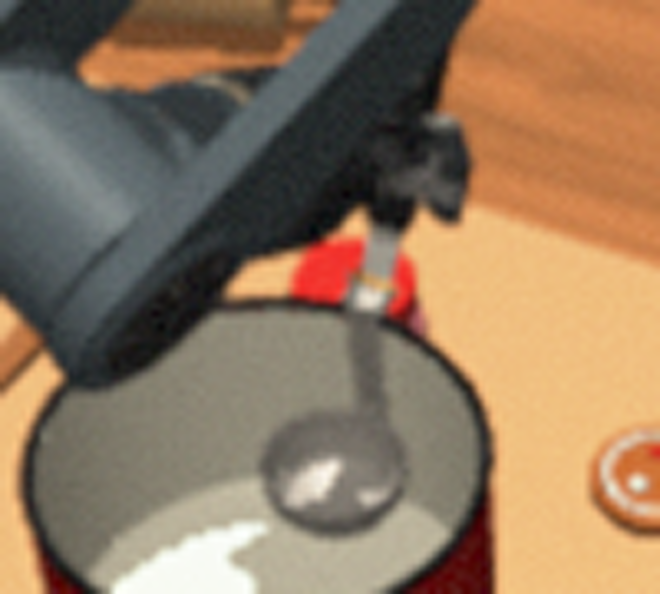

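Resting on the flare: about 3.5 N up, hook ~7 mm above home, as expected. Releasing.

>>> {"op": "play_rows", "data": {
  "deltas": [
    [0, 0, 0, 0, 0, 0],
    [0, 0, 0, 0, 0, 0],
    [0, 0, 0, 0, 0, 0],
    [0, 0, 0, 0, 0, 0]
  ],
  "gripper": 0.05
}}

```text
t: 12.15
tcp_pos: [0.4072, -0.2543, 0.1907]
tool_rot: [0.342, -0.619, 0.619, 0.342]
force: [-1.0, 0.2, 0.1]
finger_gap: 0.587
```

```bash
python3 look.py 14 wrist,scene,side; python3 - <<'E'
import cv2
a=[cv2.resize(cv2.imread(f'pics/wr{t}.png')[30:240,190:330],None,fx=2.7,fy=2.7,interpolation=cv2.INTER_CUBIC) for t in (13,14)]
cv2.imwrite('pics/c14.png',cv2.hconcat(a))
cv2.imwrite('pics/d14.png',cv2.hconcat([cv2.imread(f'pics/{t}14z.png')[:,100:500] for t in ('sc','si')]))
E
```

```text
12.15 [ 0.4072 -0.2543  0.1907] H [ 0.4671 -0.2544  0.1396] F [-0.97  0.18  0.06] M [-0.029 -0.336  0.034] 49.88185970805792
```

View pics/c14.png

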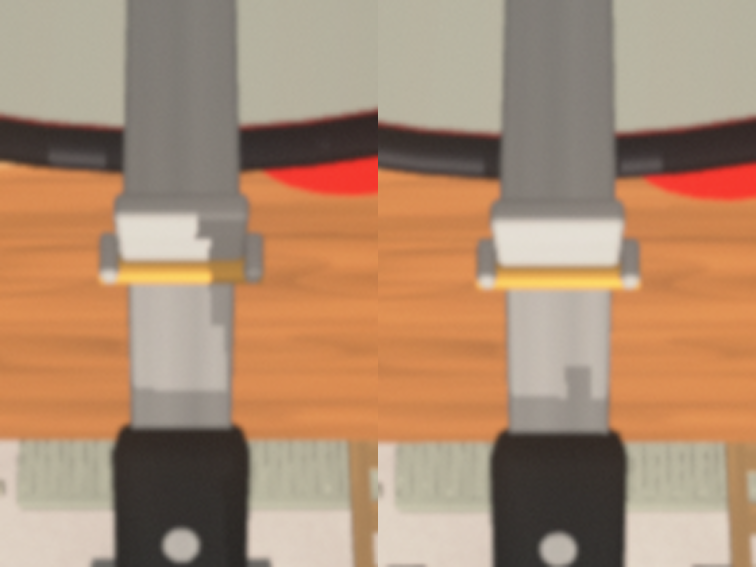

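View pics/d14.png

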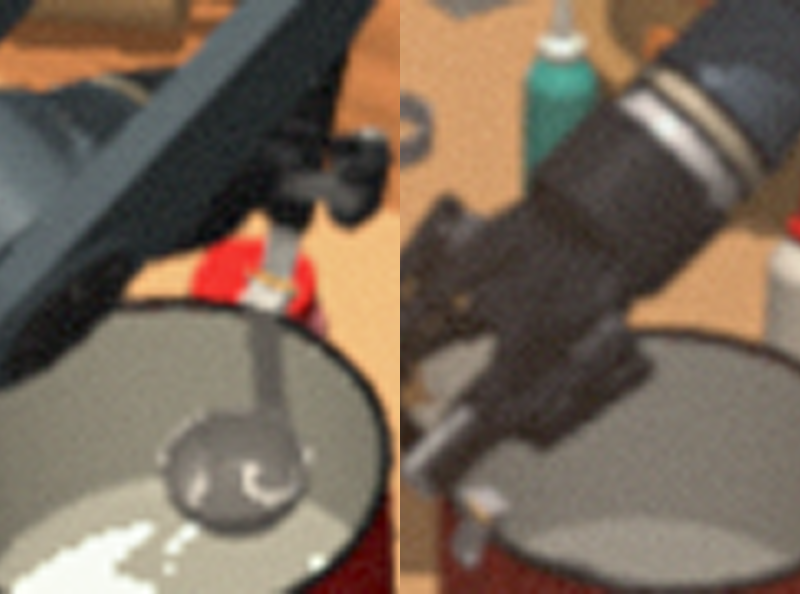

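Ladle stays hung upright and unmoved. Backing off along the tool axis, then turning the tool vertical with fingers shut.

>>> {"op": "play_rows", "data": {
  "deltas": [
    [0, -0.008, 0, 0, 0, 0],
    [0, -0.02, 0, 0, 0, 0],
    [0, -0.04, 0, 0, 0, 0],
    [0, -0.065, 0, 0, 0, 0],
    [0, -0.085, 0, 0, 0, 0],
    [0, -0.09, 0, 0, 0, 0],
    [0, -0.09, 0, 0, 0, 0]
  ]
}}

```text
t: 13.0
tcp_pos: [0.4837, -0.2542, 0.2387]
tool_rot: [0.342, -0.618, 0.619, 0.342]
force: [-0.0, -0.2, -0.6]
finger_gap: 0.588
```

>>> {"op": "play_rows", "data": {
  "deltas": [
    [0, 0, 0, 0, 0, 0.1],
    [0, 0, 0, 0, 0, 0.22],
    [0, 0, 0, 0, 0, 0.34],
    [0, 0, 0, 0, 0, 0.46],
    [0, 0, 0, 0, 0, 0.58],
    [0, 0, 0, 0, 0, 0.7],
    [0, 0, 0, 0, 0, 0.81],
    [0, 0, 0, 0, 0, 0.91],
    [0, 0, 0, 0, 0, 0.98],
    [0, 0, 0, 0, 0, 1.0123],
    [0, 0, 0, 0, 0, 1.0123],
    [0, 0, 0, 0, 0, 1.0123]
  ],
  "gripper": 0.0
}}

```text
t: 14.2
tcp_pos: [0.4823, -0.2541, 0.2383]
tool_rot: [-0.0, 0.707, -0.707, -0.001]
force: [0.1, -0.6, -0.2]
finger_gap: -0.0
```

```bash
python3 look.py 15 wrist,scene,side; python3 -c "
from h import *
from scipy.spatial.transform import Rotation as Ro
s=sense();print(s['q'].round(3),s['finger_gap'],Ro.from_quat(s['tool_rot']).as_matrix().round(4))
cv2.imwrite('pics/d15.png',cv2.hconcat([cv2.imread(f'pics/{t}15z.png')[:,100:500] for t in ('sc','si')]))"
```

```text
14.2 [ 0.4823 -0.2541  0.2383] H [ 0.5575 -0.2542  0.2618] F [ 0.15 -0.58 -0.19] M [-0.01   0.118 -0.027] -0.013666681977086809
[-0.689  0.413  1.623 -0.     1.106  0.882] 0.003765024823321877 [[-1.e+00 -7.e-04  1.e-04]
 [-1.e-04  2.e-04 -1.e+00]
 [ 7.e-04 -1.e+00 -2.e-04]]
```

View pics/wr15.png

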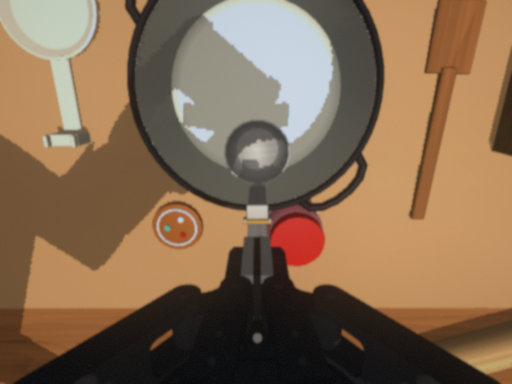

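View pics/d15.png

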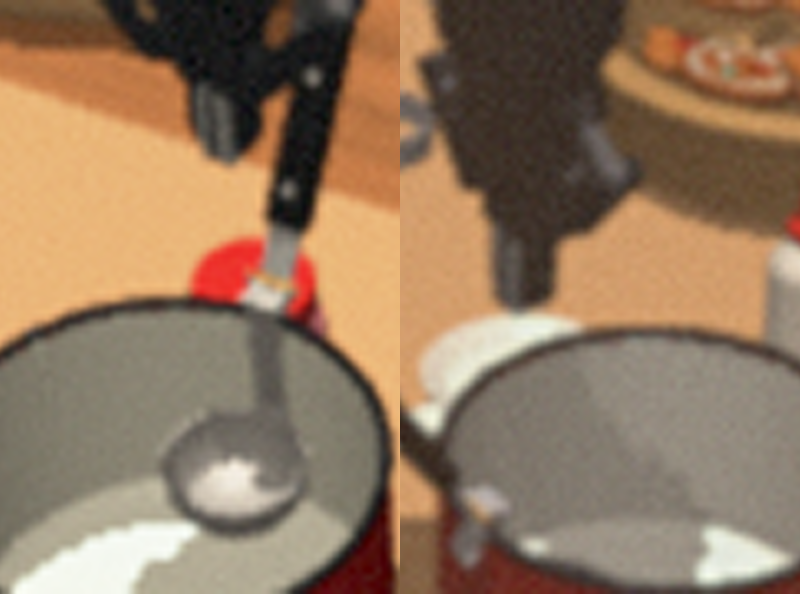

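```bash
python3 - <<'E'
from h import *; import json
m=json.load(open('wr15.json'))
for u,v in [(258,205),(258,219.5),(247,207),(269,207),(258,212)]: print((u,v),atz(m,u,v,.1448).round(4))
cv2.imwrite('pics/c15.png',cv2.resize(cv2.imread('pics/wr15.png')[170:300,200:320],None,fx=4.5,fy=4.5,interpolation=cv2.INTER_CUBIC))
E
```

```text
(258, 205) [ 0.4728 -0.2561  0.1448]
(258, 219.5) [ 0.4598 -0.2561  0.1448]
(247, 207) [ 0.471  -0.247   0.1448]
(269, 207) [ 0.471  -0.2652  0.1448]
(258, 212) [ 0.4666 -0.2561  0.1448]
```

View pics/c15.png

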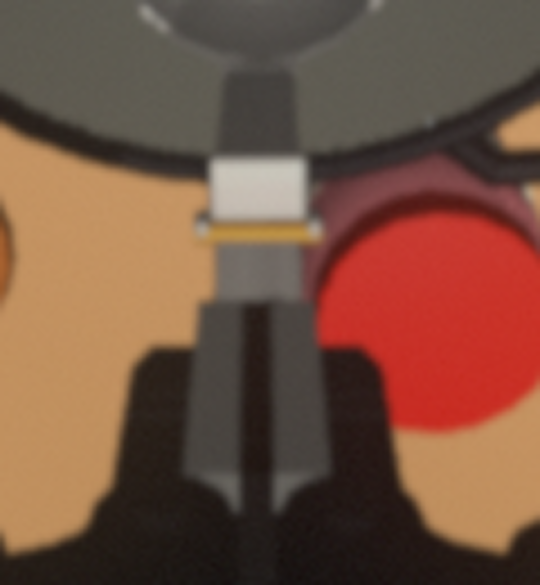

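>>> {"op": "play_rows", "data": {
  "deltas": [
    [0.005, 0.02, 0, 0, 0, 0],
    [0.0111, 0.045, 0, 0, 0, 0],
    [0.0111, 0.065, 0, 0, 0, 0],
    [0.0111, 0.078, 0, 0, 0, 0],
    [0.0111, 0.085, 0, 0, 0, 0],
    [0.0111, 0.087, 0, 0, 0, 0],
    [0.0111, 0.087, 0, 0, 0, 0]
  ]
}}

```text
t: 15.05
tcp_pos: [0.4724, -0.2544, 0.1516]
tool_rot: [0.0, -0.707, 0.707, -0.0]
force: [-0.4, -0.0, 0.5]
finger_gap: -0.005
```

```bash
python3 look.py 16 wrist,scene,side; python3 -c "
from h import *
cv2.imwrite('pics/d16.png',cv2.hconcat([cv2.imread(f'pics/{t}16z.png')[:,100:500] for t in ('sc','si')]))"
```

```text
15.05 [ 0.4724 -0.2544  0.1516] H [ 0.5475 -0.2544  0.1752] F [-0.38 -0.02  0.45] M [ 0.007 -0.027 -0.019] -0.40737406223266126
```

View pics/wr16.png

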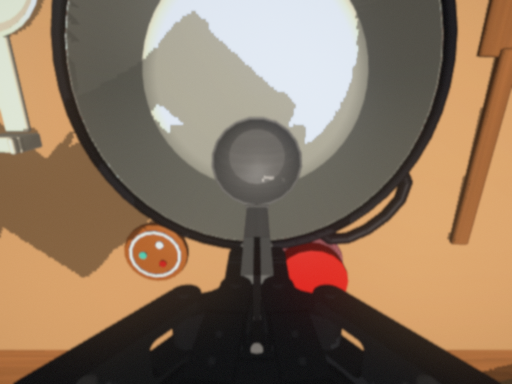

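View pics/d16.png

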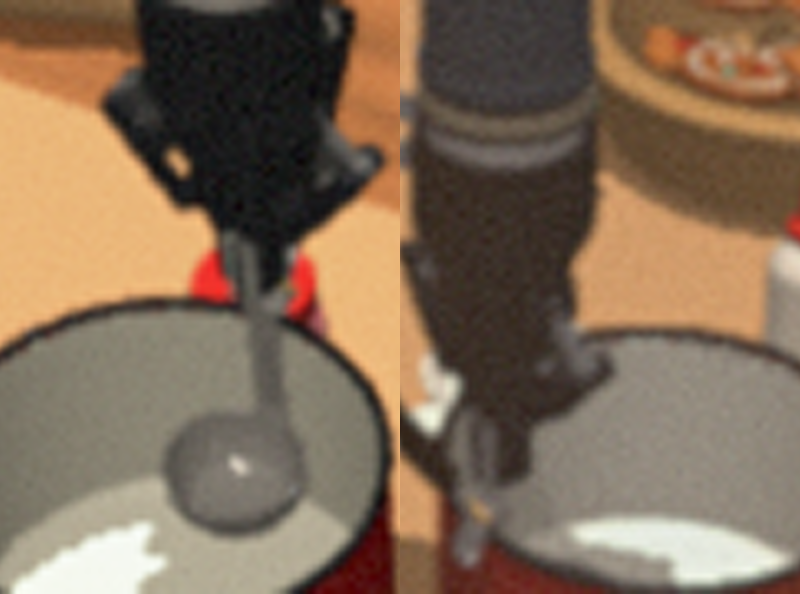

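Fingertips are just over the roof, clear of the grip. Pressing in small steps.

>>> {"op": "play_rows", "data": {
  "deltas": [
    [0.001, 0.0015, 0, 0, 0, 0],
    [0.001, 0.003, 0, 0, 0, 0],
    [0.001, 0.0045, 0, 0, 0, 0],
    [0.001, 0.0045, 0, 0, 0, 0]
  ]
}}

```text
t: 15.6
tcp_pos: [0.4709, -0.2542, 0.147]
tool_rot: [-0.0, 0.707, -0.707, -0.0]
force: [-0.6, 0.2, -0.8]
finger_gap: 0.002
```

>>> {"op": "play_rows", "data": {
  "deltas": [
    [0, 0.001, 0, 0, 0, 0],
    [0, 0.002, 0, 0, 0, 0],
    [0, 0.002, 0, 0, 0, 0]
  ]
}}

```text
t: 15.9
tcp_pos: [0.471, -0.2542, 0.145]
tool_rot: [0.0, 0.707, -0.707, -0.0]
force: [0.4, 0.3, -0.3]
finger_gap: 0.003
```

>>> {"op": "play_rows", "data": {
  "deltas": [
    [0, 0.0005, 0, 0, 0, 0],
    [0, 0.001, 0, 0, 0, 0],
    [0, 0.001, 0, 0, 0, 0]
  ]
}}

```text
t: 16.2
tcp_pos: [0.471, -0.2543, 0.1443]
tool_rot: [-0.0, -0.707, 0.707, 0.0]
force: [-0.6, 0.9, 2.9]
finger_gap: -0.0
```

Contact. Continuing in 1 mm steps.

>>> {"op": "play_rows", "data": {
  "deltas": [
    [0, 0.0005, 0, 0, 0, 0],
    [0, 0.001, 0, 0, 0, 0],
    [0, 0.001, 0, 0, 0, 0]
  ]
}}

```text
t: 16.5
tcp_pos: [0.471, -0.2545, 0.1439]
tool_rot: [-0.0, -0.707, 0.707, -0.0]
force: [-2.3, 1.1, 6.3]
finger_gap: -0.001
```

>>> {"op": "play_rows", "data": {
  "deltas": [
    [0, 0.0005, 0, 0, 0, 0],
    [0, 0.001, 0, 0, 0, 0],
    [0, 0.001, 0, 0, 0, 0]
  ]
}}

```text
t: 16.8
tcp_pos: [0.4709, -0.2546, 0.1431]
tool_rot: [-0.0, -0.707, 0.707, -0.0]
force: [-2.4, 0.7, 7.5]
finger_gap: -0.001
```

>>> {"op": "play_rows", "data": {
  "deltas": [
    [0, 0.0005, 0, 0, 0, 0],
    [0, 0.001, 0, 0, 0, 0],
    [0, 0.001, 0, 0, 0, 0]
  ]
}}

```text
t: 17.1
tcp_pos: [0.471, -0.2542, 0.1409]
tool_rot: [0.0, 0.707, -0.707, -0.0]
force: [0.3, 0.5, -0.0]
finger_gap: 0.001
```

The force dropped to zero, so it has probably snapped. Pressing down to find the roof's home height (expected 0.137).

>>> {"op": "play_rows", "data": {
  "deltas": [
    [0, 0.001, 0, 0, 0, 0],
    [0, 0.002, 0, 0, 0, 0],
    [0, 0.002, 0, 0, 0, 0]
  ]
}}

```text
t: 17.4
tcp_pos: [0.4709, -0.2541, 0.1387]
tool_rot: [-0.0, 0.707, -0.707, -0.0]
force: [0.9, -0.3, -0.3]
finger_gap: -0.003
```

```bash
python3 look.py 17 scene,side; python3 -c "
from h import *
cv2.imwrite('pics/d17.png',cv2.hconcat([cv2.imread(f'pics/{t}17z.png')[:,100:500] for t in ('sc','si')]))"
```

```text
17.4 [ 0.4709 -0.2541  0.1387] H [ 0.546  -0.2541  0.1622] F [ 0.95 -0.26 -0.35] M [-0.031 -0.026 -0.08 ] -0.2972287336198316
```

View pics/d17.png

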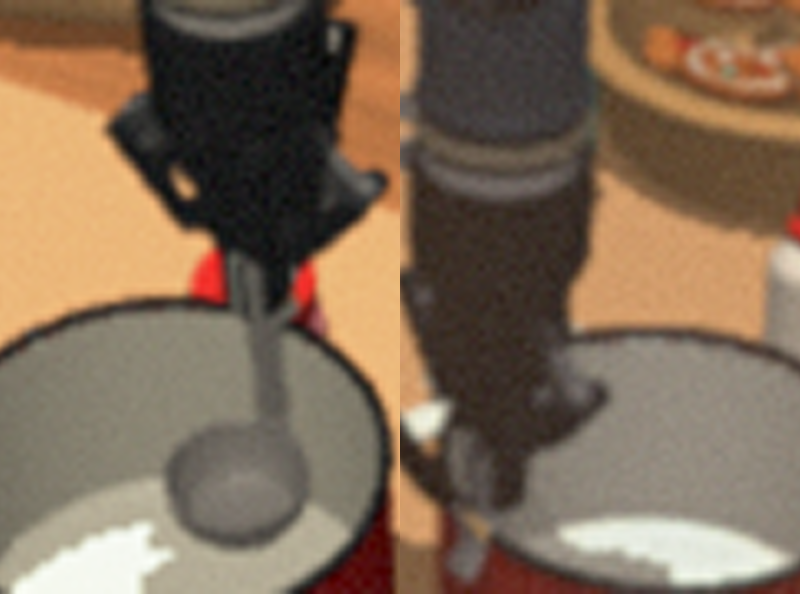

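The bowl dropped by about 7 mm and the ladle is upright. Confirming it is seated with light contact.

>>> {"op": "play_rows", "data": {
  "deltas": [
    [0, 0.0005, 0, 0, 0, 0],
    [0, 0.001, 0, 0, 0, 0],
    [0, 0.001, 0, 0, 0, 0]
  ]
}}

```text
t: 17.8
tcp_pos: [0.471, -0.2543, 0.1381]
tool_rot: [0.0, 0.707, -0.707, -0.0]
force: [0.2, 0.3, -0.6]
finger_gap: 0.003
```

>>> {"op": "play_rows", "data": {
  "deltas": [
    [0, 0.0005, 0, 0, 0, 0],
    [0, 0.001, 0, 0, 0, 0],
    [0, 0.001, 0, 0, 0, 0]
  ]
}}

```text
t: 18.1
tcp_pos: [0.471, -0.2542, 0.1371]
tool_rot: [0.0, 0.707, -0.707, -0.0]
force: [-0.3, -0.5, -1.1]
finger_gap: -0.001
```

>>> {"op": "play_rows", "data": {
  "deltas": [
    [0, 0.0005, 0, 0, 0, 0],
    [0, 0.0007, 0, 0, 0, 0],
    [0, 0.0007, 0, 0, 0, 0]
  ]
}}

```text
t: 18.4
tcp_pos: [0.471, -0.2543, 0.1369]
tool_rot: [-0.0, -0.707, 0.707, -0.0]
force: [-1.0, -0.0, 5.9]
finger_gap: 0.001
```

Solid stop at 0.137, which is home. One more firm press to about 15 N, then retreat.

>>> {"op": "play_rows", "data": {
  "deltas": [
    [0, 0.0005, 0, 0, 0, 0],
    [0, 0.001, 0, 0, 0, 0],
    [0, 0.001, 0, 0, 0, 0]
  ]
}}

```text
t: 18.7
tcp_pos: [0.471, -0.2543, 0.1367]
tool_rot: [-0.0, -0.707, 0.707, -0.0]
force: [-2.1, 1.4, 11.7]
finger_gap: -0.0
```

>>> {"op": "play_rows", "data": {
  "deltas": [
    [0, -0.005, 0, 0, 0, 0],
    [0, -0.02, 0, 0, 0, 0],
    [-0.005, -0.045, 0, 0, 0, 0],
    [-0.012, -0.075, 0, 0, 0, 0],
    [-0.02, -0.105, 0, 0, 0, 0],
    [-0.03, -0.13, 0, 0, 0, 0],
    [-0.04, -0.15, 0, 0, 0, 0],
    [-0.05, -0.16, 0, 0, 0, 0],
    [-0.05, -0.16, 0, 0, 0, 0],
    [-0.05, -0.16, 0, 0, 0, 0]
  ]
}}

```text
t: 19.7
tcp_pos: [0.5205, -0.2539, 0.2946]
tool_rot: [-0.0, 0.707, -0.707, -0.0]
force: [0.0, 0.5, -0.2]
finger_gap: -0.001
```

```bash
python3 look.py 18 wrist,scene,side; python3 - <<'E'
from ov import *
cv2.imwrite('pics/d18.png',cv2.hconcat([cv2.imread(f'pics/{t}18z.png')[:,100:500] for t in ('sc','si')]))
overlay('18','wr','wr18o.png',(.5614,-.253),np.array([[-1,0,0],[0,-1,0],[0,0,1.]]),np.array([.4650,-.2543,.133]),2.5,(100,0),(300,230))
E
```

```text
19.7 [ 0.5205 -0.2539  0.2946] H [ 0.5957 -0.2539  0.3181] F [ 0.03  0.5  -0.25] M [-0.014  0.043 -0.022] -0.0717342620308581
```

View pics/d18.png

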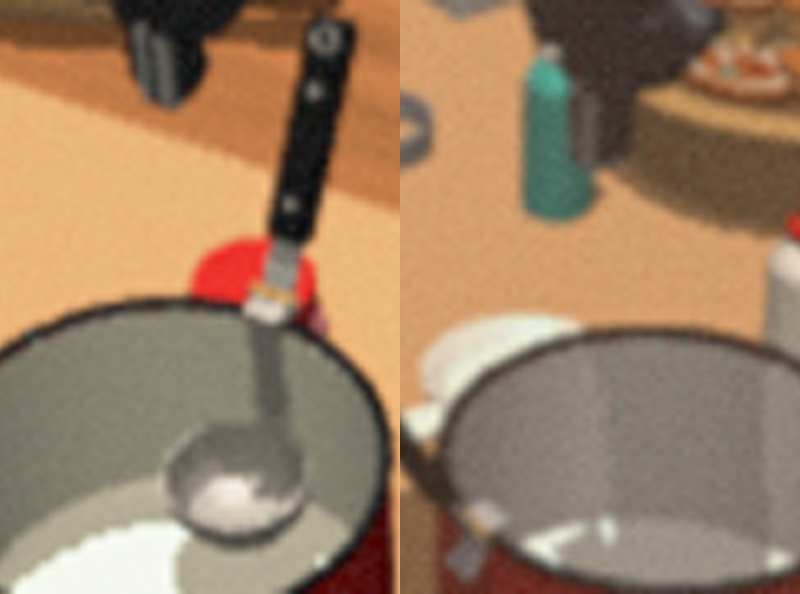

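View pics/wr18o.png

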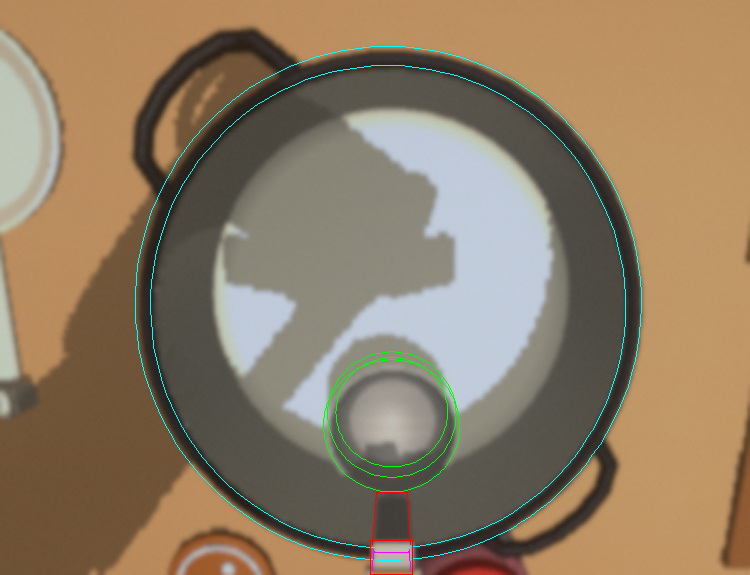

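```bash
python3 -c "
from h import *
s=sense();print(s['t'],np.abs(s['qd']).max(),s['tcp_pos']);print(sign_off())"
```

```text
19.85 0.007597412504550448 [ 0.5199508  -0.25382513  0.2940796 ]
the job is handed in; nothing more can be done
None
```

The ladle is hanging on the pot rim with its hook pressed home, and I handed the job in at about 20 s. No verdict was reported.

**What I did:** I gripped the ladle by its handle on the rest, tilted it upright in the air and lowered the bowl inside the pot, with the tongue outside on the side facing the robot. I let go with the hook resting on the tongue's flare. Then I pressed the roof with shut fingertips until it snapped, and backed away.

**What the last checks showed:**
- **Snap:** the highest force I read while pressing was 7.5 N, then it dropped to zero. That is below the stated 10–16 N, but readings came only every 0.3 s, so the peak was probably missed.
- **Seat:** the roof then stopped solidly at 137 mm above the table, the expected home height. It held there under about 12 N.
- **Final pictures:** the ladle hangs upright with the bowl inside and the tongue outside. The pot is in line with where I fitted it, nothing else appears to have moved, and the arm is clear.

**What I could not confirm:**
- **Camera calibration:** the cameras disagreed on the pot's position by up to about 5 mm. I combined several wrist pictures into one fit, and the hook went over the rim without force.
- **Tongue:** its angle was not measured; I judge it shut from the seat height and the pictures.

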